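Free a clogged track roller with the fork key

TASK

The roller nearest the robot on the board track is clogged with clay: free its sprung end, ready to be lifted away for washing. Take the fork key from its wooden block, hook it into the groove of that roller's spring bar, press the bar into the roller until its tip clears the rail, and lift that end out with the fork so that the tip rests on top of the rail, the other end still in its hole. Work gently, forcing neither bar nor rail and keeping your fingers off the roller; then stand the fork back in its block and leave everything else where it is.

Things in the scene. Friction and masses are not known exactly. Their poses are not given: they have to be found in the camera images.
- track: Fixed bench roller track: two upright aluminium rails along its x (each 4 mm thick, inner faces at y = +82 and -82 mm, top edge 72 mm above table), three steel rollers across them, 80 mm apart. Origin on the table under the middle of the nearest roller's axle; x away from robot, y to the spring-bar side, z up. Rails begin at x = -40 mm; free space in front of the axle.
- rail_hole (a point): Centre of the spring bar's hole in the +y rail, on the rail's inner face: a 10 mm square hole, 58 mm above the table, 14 mm below the rail's top edge; axes parallel to the track's. The other end of the axle has a like hole in the -y rail. The axle lies on the holes' floors, its axis 56.5 mm above the table.
- roller: The roller to free, nearest the robot, loose: steel tube 38 mm across (y = -77 to +50 mm in its frame), 0.3 kg, dry clay on it. Origin on its axis at mid track; y along the axle to the spring bar; it may spin about y. Its -y end: plain stub 7 mm across, 7.5 mm long in the rail hole, and a 16 mm shoulder on the rail's inner face. The spring bar is at +y.
- spring_bar (a joint): How far the spring bar is pressed into the roller (m): 0 at rest, 0.0085 tip just out of the rail hole, 0.010 fully home (hard stop). Press the collar towards the roller (-y): 4 N to start, 9.5 N when the tip clears, 10.5 N at home; beyond that force rises steeply with no more travel. Over 18 N is forcing it. The collar's place is not known exactly: go by force.
- bar_groove (a point): Where the fork's mouth goes: on the axis, 4.5 mm inside the outer flange (16 mm across, 2 mm thick, sprung against the rail's inner face); 75.5 mm from the roller's origin at rest, moves with the bar. Core 10 mm across. On the tube's side the groove ends at a collar, 22 mm across, 3 mm thick, clamped on the bar firmly but at a different place on each, 4.5 to 11.5 mm from this point.
- bar_tip (a point): Outer end, on the axis, of the spring bar's tip: 7 mm across, it goes 8.5 mm out from the flange through the 4 mm rail. 90.5 mm from the roller's origin at rest. About 76 mm above the table when the tip rests on the rail's top edge, 81 mm if the flange does. Let the bar out only partly before setting down, and the flange stays inside the rail.
- fixed_end (a point): Outer end, on the axis, of the plain stub at the roller's -y end; it must stay in its hole.
- fork: Loose fork key, 0.11 kg, upright: flat steel fork 4 mm thick (its y) in its x-z plane. Origin at the mouth's centre; mouth opens to +x, 16 mm high, back at x = -8 mm; tines above and below it, each 8 mm thick, end at x = +12 mm. Back edge x = -20 mm, bottom z = -16 mm. Guard plate 34 x 26 mm at z = 40 to 44 mm, handle above it.
- fork_handle (a point): Middle of the fork's wooden handle, 71 mm above the mouth's centre and 4 mm behind it: handle 24 mm along x, 14 mm thick along y (grip across this), from 27 mm below to 27 mm above this point, the guard plate just below. Grip it firmly, fingertips near the guard.
- block: Fixed wooden block 80 x 50 mm, 60 mm high, with an open slot 40 mm along its x, 9 mm along its y, in which the fork stands, guard plate on the block's top. Origin at the centre of its underside. The fork's origin then is about x = +4 mm, y = 0, 20 mm above the table, axes parallel to the block's.
- bowl: Bystander: loose steel bowl, 110 mm across, 50 mm high, on the table at the side of the track opposite to the block.
- clay_star: Bystander: dark dried clay star, 54 mm across, 18 mm high, on a sheet of paper.
- clay_cake: Bystander: dark dried clay cake, 68 mm across, 23 mm high, on the same paper.
- marker: Bystander: marker pen, 136 mm long, 15 mm thick, lying on the table.

How it is judged:
By the outcome, as a careful person would: the job done as asked, in the order asked, and still so for the second after the job is handed in, with the robot touching nothing.
It also fails if it takes over 61 s, if anything falls off the work surface, if the arm or the gripper's body presses on something with over 40 N, if the wrist force passes 120 N, or if a joint passes its speed limit or range.

ROBOT

A 6-joint arm with a two-finger parallel gripper is mounted at the origin on the work surface. World frame = base frame: x ahead of the robot, y to its left, z up, the work surface at z = 0. Lengths are in m, angles in rad, forces in N, time in s.
With the tool pointing down it reaches from about 0.275 to 0.75 m from the base axis. Payload 10.2 kg.
Tool frame: the origin (TCP) lies on the mounting face of the last link; the fingertips stand 166 mm ahead of it and the grasp point (between the pads) lies 147 mm ahead of it; y points along the fingers, z is the direction in which the jaws open and shut, and the axes are right-handed (so a half turn about y gives the same grasp; the last joint's range is limited). The gripper opens to 88 mm and grips with 3 to 60 N. Pads are 18 mm wide; open, the fingers measure 123 mm over their backs; the gripper's body (75 mm by 187 mm) begins 45 mm behind the grasp point.
Start: joints at [0.925, 0.313, 1.498, -0, 1.331, -0.223], TCP at [0.215, 0.479, 0.405] pointing down, gripper open.
Joint ranges: [-2.94, 2.94], [-0.97, 2.17], [0.19, 2.56], [-1.23, 4.37], [0.02, 3.11], [-2.88, 2.88]. Speed limits (rad/s): [2.39, 2.39, 3.01, 3.14, 3.14, 3.14].

INTERFACE

Orientations are given as a rotation vector (axis times angle).
In Python, from station import manip gives the robot as it stands.
- The arm moves only by the tool arm_command, never from a script. Its argument "plan" is a list that holds one entry, the list of rows, each a list of 7 numbers: the turn, a rotation vector about the tool's x, y, z in degrees, then the shift along the tool's x, y, z in mm, then the finger opening in mm, from 0 to 88.1. In form: [[[ax, ay, az, x, y, z, grip], ...]]. A call has 1 to 20 rows; each row is the pose to reach, as a shift and turn from the pose commanded when the call began, along the tool's axes at that moment; what a row does not reach only later rows make up. A row lasts 1/10 s, in which the tool goes at most 50 mm and 8.59 degrees, less where a joint would pass 70% of its speed; a pose out of reach is approached as far as the arm can. A call with a gripper value outside its range is refused whole. The fingers move at their own pace and stop on an object; "newtons" is the grip in N (left out, the last holds). Time passes only in rows, so rows that repeat a pose let the fingers close. It gives the time, the measured TCP pose, the force and the opening at its end, in the units of the state.
- manip.read_state(): the state, without advancing time (a new reading comes with each control period).
- manip.camera(name): name is "scene" or "top"; returns the picture (480x640x3 uint8, blue, green, red); there is no depth.
- manip.get_calibration(name): a dict with "fov_y" (degrees; the focal length in pixels is half the picture's height over the tangent of half this angle, whatever the lens; pixels are square), "cx", "cy" (the principal point, pixels), "rvec" (rotation vector, rad) and "tvec" (3), from world to camera coordinates, as OpenCV has them. Camera axes: x right, y down, z forward; pixel columns grow to the right and rows downward; lengths in m; the calibration is good to about 2 mm. A picture is of the moment at which its call begins. get_calibration takes no time and is no camera call.
- manip.close_job(): hands the job in, once; it reports no verdict.
Trained networks look in the newest picture that a camera, given by its name, has taken for a name from the list of things; names that differ only in an ending like _2 or _b are one class to them, and where a whole thing is asked for, a point or a joint stands for the part that bears it (a point fixed in the world has none). Each returns a list of dicts, best first, with "confidence" (0 to 1); they miss things now and then, are a little off and sometimes report something else, mostly with a low value. They report only what shows in the picture. A call takes as long as a camera call.
- manip.find_in(name, camera): "bbox" ([left, top, right, bottom] in pixels, round what is visible of it).
- manip.regions_of(name, camera): "region" (480x640 bool, what is visible of it) and "bbox" ([left, top, right, bottom] in pixels, round what is visible of it).
- manip.mark_of(name, camera): "point" ([column, row] in pixels: a listed point, or the origin of a listed thing).
The state is a dict: "t": time; "q": joint angles; "qvel": joint speeds; "joint_torque": joint torques, N m; "ee_pos": TCP position; "eef_rot": TCP orientation; "ft_force": force on the tool from outside, world axes, zero at the start; "wrist_torque": the same for the moment, N m; "gripper_width": finger opening in m.
Only numpy, scipy, OpenCV 4.12 (cv2) and the standard library are available. Lean on these libraries where they do the work, as an engineer would, in place of code of your own. Each camera call takes 0.05 s, during which the arm holds its last target.

## Working session

There is one attempt and no reset: what is moved stays moved. The work goes in short steps, Python scripts to look and compute and a tool call to move; the robot and the scene stay as the last step left them, time stands still between calls to the robot, and variables do not carry over. Pictures are saved under pics/ and viewed, and the job is handed in when it is done.

Besides the shell and the picture viewer there is one more tool, called after "Emit:" in YAML: its name, and indented under it one key for each argument. arm_command: Moves the arm, as the interface text tells. Its arguments: {"type":"object","properties":{"plan":{"type":"array"},"newtons":{"type":"number"}},"required":["plan"]}

```bash
ls; mkdir -p pics; python3 - <<'E'
from station import manip
import cv2,numpy as np
for n in ("scene","top"):
    im=manip.camera(n); cv2.imwrite(f"pics/a_{n}.png",im)
    c=manip.get_calibration(n); print(n,c)
    for k in ["rail_hole","bar_groove","bar_tip","fixed_end","fork","fork_handle","block","roller","track"]:
        r=manip.mark_of(k,n)
        print(k,[(np.round(d["point"],1),round(d["confidence"],2)) for d in r[:2]])
print(manip.read_state())
E
```

```text
pics
scene {'fov_y': 45.47269266742843, 'cx': 327.39974451934796, 'cy': 239.449215511742, 'rvec': array([ 1.61823438,  2.1725997 , -0.65186565]), 'tvec': array([ 0.15898458, -0.38614889,  1.64289738])}
rail_hole [(array([362.8, 249.6]), 0.57)]
bar_groove [(array([359.8, 245.2]), 0.52)]
bar_tip [(array([368.3, 250. ]), 0.51)]
fixed_end [(array([292.8, 226.5]), 0.59), (array([450.9, 243.9]), 0.49)]
fork [(array([451.3, 245.2]), 0.81), (array([166.9, 228.5]), 0.25)]
fork_handle [(array([461.4, 228.1]), 0.79)]
block [(array([453.4, 251.7]), 0.76)]
roller [(array([326.4, 241.2]), 0.64)]
track [(array([327.7, 254.4]), 0.69)]
top {'fov_y': 53.134910900825496, 'cx': 324.53315580859226, 'cy': 241.47352712629421, 'rvec': array([ 2.104958  , -2.1546629 ,  0.20513309]), 'tvec': array([-0.02070754,  0.56658246,  0.86133685])}
rail_hole [(array([265.9, 264.2]), 0.58)]
bar_groove [(array([272. , 268.3]), 0.57)]
bar_tip [(array([258.3, 265.6]), 0.6)]
fixed_end [(array([360. , 260.6]), 0.7)]
fork [(array([162.9, 315. ]), 0.8), (array([267.5, 259.3]), 0.64)]
fork_handle [(array([153.5, 313.8]), 0.84)]
block [(array([166.1, 320.1]), 0.87)]
roller [(array([307., 259.]), 0.82)]
track []
{'t': 1.0, 'q': array([ 9.24631616e-01,  3.12911195e-01,  1.49771194e+00,  3.84535616e-05,
        1.33101343e+00, -2.23393605e-01]), 'qvel': array([ 1.14351140e-03, -1.01078952e-03, -5.57019371e-04, -7.06825884e-06,
        1.00781469e-03, -4.17542164e-04]), 'joint_torque': array([-9.88720240e-04, -4.02125502e+01, -2.52403557e+01,  6.94076903e-02,
        3.20577761e-02, -5.49958816e-05]), 'ee_pos': array([0.21541094, 0.47877957, 0.40470994]), 'eef_rot': array([-1.54526534,  0.33164529, -0.33156251]), 'ft_force': array([-0.84012116, -0.70128825,  0.46293151]), 'wrist_torque': array([-0.01647519,  0.01100837, -0.02173886]), 'gripper_width': 0.0883947607701026}
```

View pics.

View pics/a_top.png

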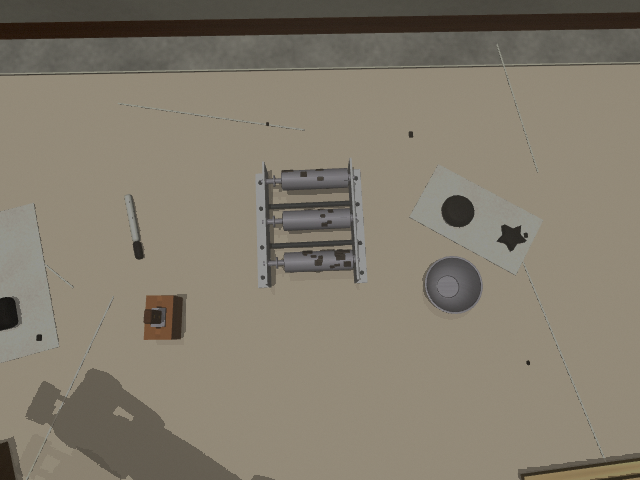

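View pics/a_scene.png

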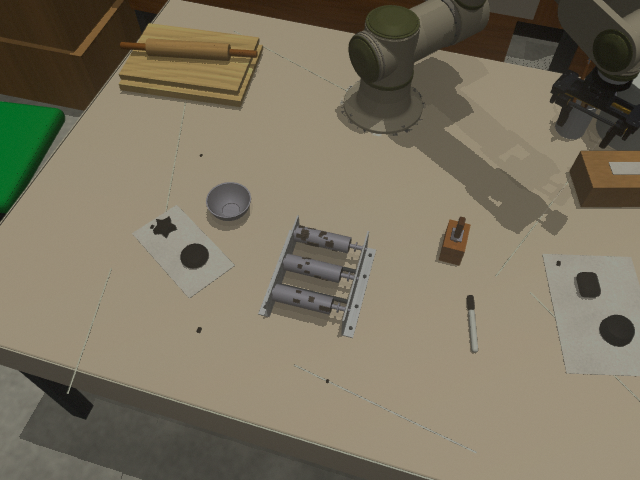

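```bash
cat > h.py <<'E'
from station import manip
import cv2,numpy as np
from scipy.spatial.transform import Rotation as R
def K(n):
    c=manip.get_calibration(n); f=240/np.tan(np.radians(c["fov_y"])/2)
    return np.array([[f,0,c["cx"]],[0,f,c["cy"]],[0,0,1]]),c["rvec"],c["tvec"]
def back(n,p,z):
    k,r,t=K(n); M=cv2.Rodrigues(r)[0]; C=-M.T@t
    d=M.T@np.linalg.inv(k)@np.array([p[0],p[1],1]); return C+d*(z-C[2])/d[2]
def proj(n,P):
    k,r,t=K(n); return cv2.projectPoints(np.atleast_2d(P).astype(float),r,t,k,None)[0][:,0]
def tri(a,b):
    Ps=[]
    for n in("scene","top"):
        k,r,t=K(n); Ps.append(k@np.c_[cv2.Rodrigues(r)[0],t])
    X=cv2.triangulatePoints(Ps[0],Ps[1],np.array(a,float),np.array(b,float))[:,0]; return X[:3]/X[3]
E
python3 - <<'E'
from h import *
S=dict(rail_hole=((362.8,249.6),(265.9,264.2),.058),bar_groove=((359.8,245.2),(272,268.3),.0565),bar_tip=((368.3,250),(258.3,265.6),.0565),fixed_end=((292.8,226.5),(360,260.6),.0565),fork=((451.3,245.2),(162.9,315),.02),fork_handle=((461.4,228.1),(153.5,313.8),.091),block=((453.4,251.7),(166.1,320.1),0),roller=((326.4,241.2),(307,259),.0565))
for k,(a,b,z) in S.items(): print(k,tri(a,b).round(4),back("top",b,z).round(4),back("scene",a,z).round(4))
for n,(x,y,w,h) in dict(top=(230,150,150,150),top2=(130,280,70,70),scene=(255,200,130,145),scene2=(430,205,60,70)).items():
    im=cv2.imread(f"pics/a_{n.rstrip('2')}.png")[y:y+h,x:x+w]
    s=600//h; cv2.imwrite(f"pics/b_{n}.png",cv2.resize(im,None,fx=s,fy=s,interpolation=cv2.INTER_CUBIC))
E
```

```text
rail_hole [0.5258 0.0757 0.0495] [0.5241 0.0769 0.058 ] [0.5318 0.075  0.058 ]
bar_groove [0.5173 0.0653 0.0507] [0.5163 0.0657 0.0565] [0.5213 0.0653 0.0565]
bar_tip [0.5237 0.0888 0.0505] [0.522  0.0913 0.0565] [0.5283 0.0871 0.0565]
fixed_end [ 0.5246 -0.096   0.0692] [ 0.527  -0.0997  0.0565] [ 0.516  -0.0975  0.0565]
fork [0.4371 0.2713 0.0257] [0.4359 0.2781 0.02  ] [0.4351 0.2682 0.02  ]
fork_handle [0.4347 0.2748 0.092 ] [0.4357 0.2717 0.091 ] [0.4326 0.2774 0.091 ]
block [ 0.4277  0.2801 -0.0137] [0.4267 0.278  0.    ] [0.438  0.2776 0.    ]
roller [ 0.5336 -0.0061  0.0593] [ 5.324e-01 -1.000e-04  5.650e-02] [ 0.5328 -0.0108  0.0565]
```

View pics/b_top.png

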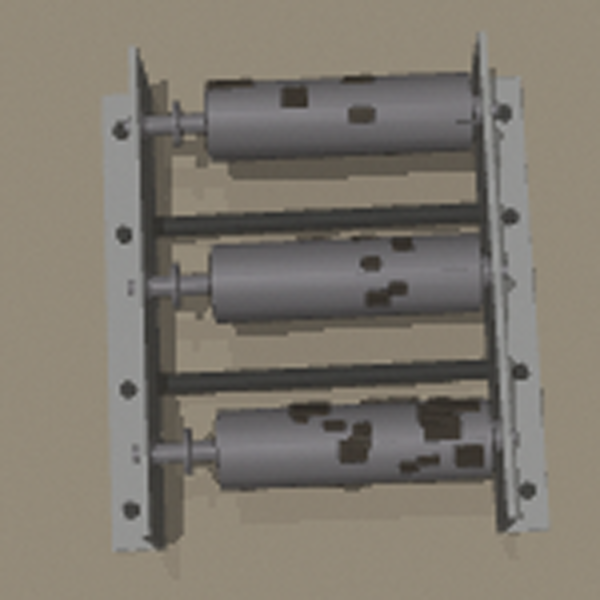

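View pics/b_top2.png

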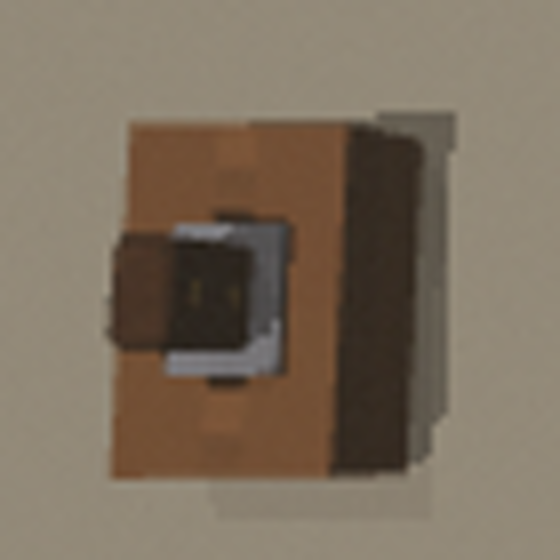

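View pics/b_scene.png

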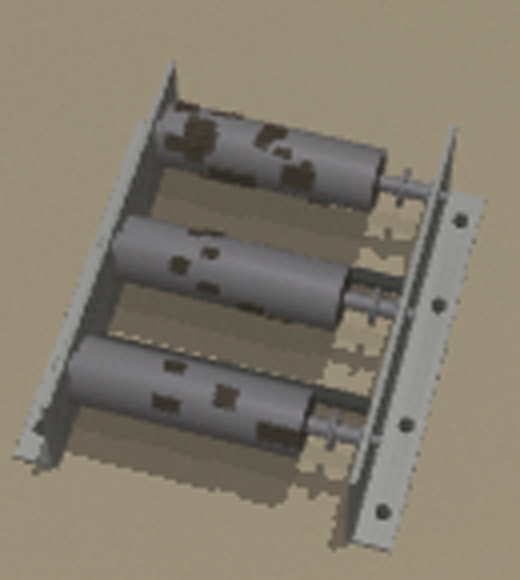

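View pics/b_scene2.png

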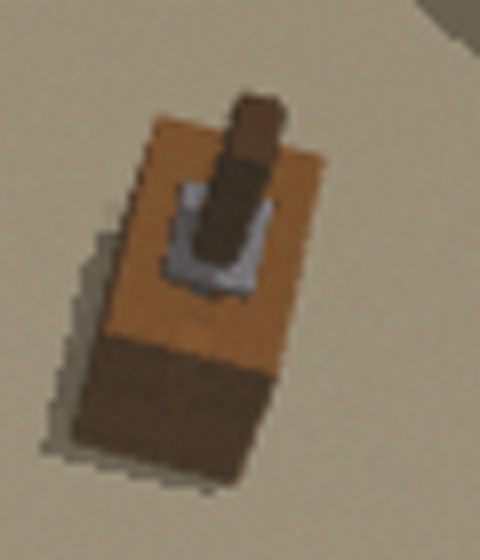

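```bash
cat > fit.py <<'E'
from h import *
from scipy.optimize import minimize
def pose(p,P):
    c,s=np.cos(p[2]),np.sin(p[2]); return np.c_[p[0]+c*P[:,0]-s*P[:,1],p[1]+s*P[:,0]+c*P[:,1],P[:,2]]
def seg(a,b,n=60):
    return np.linspace(a,b,n)
def trackpts(n):
    L=[]
    for s in(1,-1):
        for y in(82,86):
            L.append(seg((-40,s*y,72),(200,s*y,72)))
        L.append(seg((-40,s*82,72),(-40,s*86,72),8))
        L.append(seg((200,s*82,72),(200,s*86,72),8))
    # tube end circle at y=50
    for x in(0,80,160):
        th=np.linspace(0,2*np.pi,40); 
        C=K(n); M=cv2.Rodrigues(C[1])[0]; cam=-M.T@C[2]
        L.append(np.c_[x+19*np.cos(th),0*th+50,56.5+19*np.sin(th)][np.sin(th)>-0.2] if n=="scene" else np.c_[x+19*np.cos(th),0*th+50,56.5+19*np.sin(th)][np.sin(th)>0.3])
        # silhouettes (approx: direction to cam perpendicular)
        d=cam*1000-np.array([527+x,0,56.5]); a=np.arctan2(d[2],d[0])
        for q in(a+np.pi/2,a-np.pi/2):
            L.append(seg((x+19*np.cos(q),50,56.5+19*np.sin(q)),(x+19*np.cos(q),-60,56.5+19*np.sin(q)),40))
    return np.vstack(L)/1000
def blockpts(n):
    L=[]
    c=[(-40,-25),(40,-25),(40,25),(-40,25)]
    for i in range(4):
        a,b=c[i],c[(i+1)%4]; L.append(seg((*a,60),(*b,60),40))
    return np.vstack(L)/1000
def dt(n,img,sc=4):
    g=cv2.resize(img,None,fx=sc,fy=sc,interpolation=cv2.INTER_CUBIC)
    e=cv2.Canny(cv2.GaussianBlur(g,(0,0),2),25,60)
    return np.minimum(cv2.distanceTransform(255-e,cv2.DIST_L2,5)/sc,4)
def cost(p,pts,D,cams,sc=4):
    r=0
    for n in cams:
        u=proj(n,pose(p,pts[n]))
        u=((u+0.5)*sc-0.5)
        r+=cv2.remap(D[n],u[:,:1].astype(np.float32),u[:,1:].astype(np.float32),1).mean()
    return r
def fit(p0,fn,imgs,cams=("scene","top")):
    pts={n:fn(n) for n in cams}; D={n:dt(n,imgs[n]) for n in cams}
    best=None
    for dx in(-.006,0,.006):
        for dy in(-.006,0,.006):
            for dr in (-.03,0,.03):
                q=np.array(p0)+[dx,dy,dr]
                r=minimize(lambda v:cost(v*[.01,.01,.05],pts,D,cams),q/[.01,.01,.05],method="Nelder-Mead")
                if best is None or r.fun<best[1]: best=(r.x*[.01,.01,.05],r.fun)
    return best
E
python3 - <<'E'
from fit import *
imgs={n:cv2.imread(f"pics/a_{n}.png") for n in("scene","top")}
for nm,p0,fn in(("track",(.525,-.003,.026),trackpts),("block",(.434,.276,0.05),blockpts)):
    for cams in(("scene","top"),("top",),("scene",)):
        p,c=fit(p0,fn,imgs,cams); print(nm,cams,p.round(4),np.degrees(p[2]).round(2),round(c,2))
        if len(cams)==2:
            for n in cams:
                im=cv2.resize(imgs[n],None,fx=6,fy=6,interpolation=cv2.INTER_CUBIC)
                for u in proj(n,pose(p,fn(n))): cv2.circle(im,tuple(((u+.5)*6).astype(int)),1,(0,0,255),-1)
                cx=proj(n,np.array([[p[0]+(.08 if nm=="track" else 0),p[1],.06]]))[0]*6
                h=420 if nm=="track" else 250
                x0,y0=(cx-h).astype(int); cv2.imwrite(f"pics/fit_{nm}_{n}.png",cv2.resize(im[max(y0,0):y0+2*h,max(x0,0):x0+2*h],(600,600)))
E
```

```text
Traceback (most recent call last):
  File "fit.py", line 48, in fit
    r=minimize(lambda v:cost(v*[.01,.01,.05],pts,D,cams),q/[.01,.01,.05],method="Nelder-Mead")
  File "fit.py", line 48, in <lambda>
    r=minimize(lambda v:cost(v*[.01,.01,.05],pts,D,cams),q/[.01,.01,.05],method="Nelder-Mead")
                        ~~~~^^^^^^^^^^^^^^^^^^^^^^^^^^^^
  File "fit.py", line 37, in cost
    u=proj(n,pose(p,pts[n]))
  File "h.py", line 11, in proj
    k,r,t=K(n); return cv2.projectPoints(np.atleast_2d(P).astype(float),r,t,k,None)[0][:,0]
          ~^^^
  File "h.py", line 5, in K
    c=manip.get_calibration(n); f=240/np.tan(np.radians(c["fov_y"])/2)
ValueError: time passes only in moves, steps and waits
```

```bash
sed -i 's/^def K(n):/import functools\n@functools.lru_cache(None)\ndef K(n):/' h.py
cat > runfit.py <<'E'
from fit import *
imgs={n:cv2.imread(f"pics/a_{n}.png") for n in("scene","top")}
for nm,p0,fn in(("track",(.525,-.003,.026),trackpts),("block",(.434,.276,0.05),blockpts)):
    for cams in(("scene","top"),("top",),("scene",)):
        p,c=fit(p0,fn,imgs,cams); print(nm,cams,p.round(4),np.degrees(p[2]).round(2),round(c,2))
        if len(cams)==2:
            for n in cams:
                im=cv2.resize(imgs[n],None,fx=6,fy=6,interpolation=cv2.INTER_CUBIC)
                for u in proj(n,pose(p,fn(n))): cv2.circle(im,tuple(((u+.5)*6).astype(int)),1,(0,0,255),-1)
                cx=proj(n,np.array([[p[0]+(.08 if nm=="track" else 0),p[1],.06]]))[0]*6
                h=420 if nm=="track" else 250
                x0,y0=(cx-h).astype(int); cv2.imwrite(f"pics/fit_{nm}_{n}.png",cv2.resize(im[max(y0,0):y0+2*h,max(x0,0):x0+2*h],(600,600)))
E
python3 runfit.py
```

```text
track ('scene', 'top') [ 0.5287 -0.0076  0.0241] 1.38 1.81
track ('top',) [ 0.5283 -0.0074  0.0233] 1.34 0.91
track ('scene',) [ 0.5293 -0.0083  0.0256] 1.47 0.85
block ('scene', 'top') [ 0.4313  0.2732 -0.0146] -0.84 0.64
block ('top',) [ 0.4312  0.2736 -0.0179] -1.02 0.21
block ('scene',) [ 0.4312  0.2722 -0.009 ] -0.51 0.28
```

View pics/fit_track_top.png

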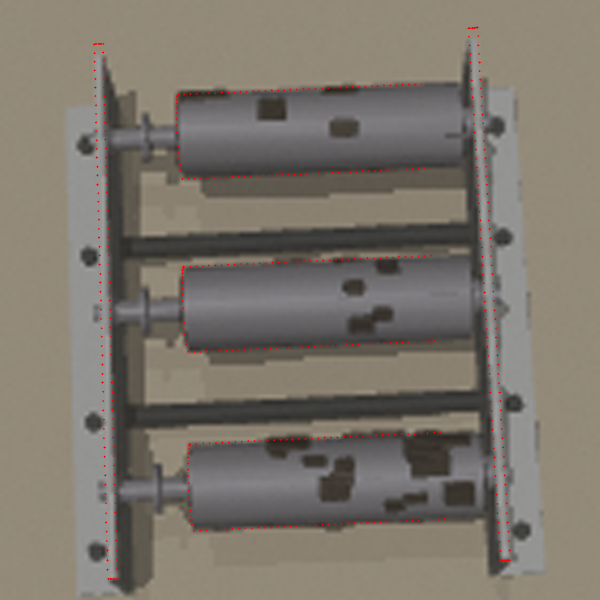

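View pics/fit_track_scene.png

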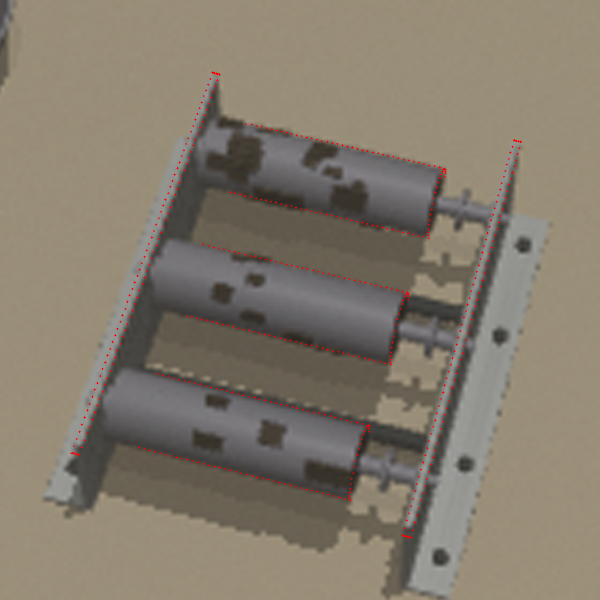

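View pics/fit_block_top.png

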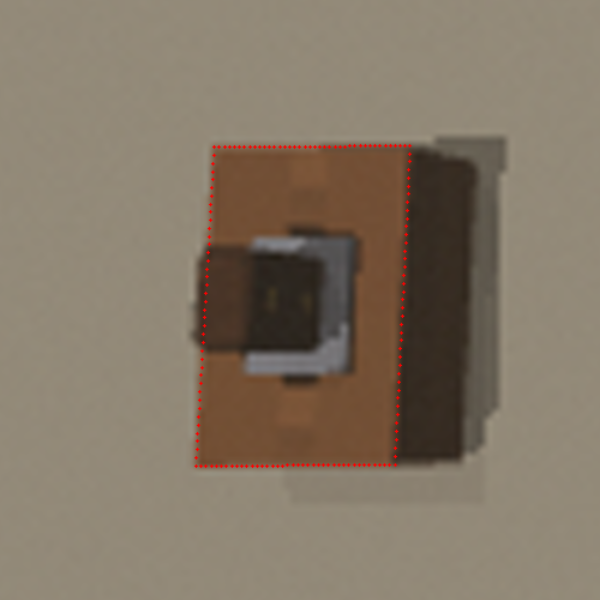

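```bash
python3 - <<'E'
from fit import *
p=np.array([.5287,-.0076,.0241])
for n in("top","scene"):
    im=cv2.imread(f"pics/a_{n}.png")
    u0=proj(n,pose(p,np.array([[0,.068,.0565]])))[0].round().astype(int)
    w=20; s=15
    cr=cv2.resize(im[u0[1]-w:u0[1]+w,u0[0]-w:u0[0]+w],None,fx=s,fy=s,interpolation=cv2.INTER_CUBIC)
    th=np.linspace(0,2*np.pi,120)
    for y,r,c in((.0735,.005,(255,255,0)),(.066,.011,(0,255,0)),(.069,.011,(0,255,255)),(.080,.008,(0,0,255)),(.082,.008,(0,0,255)),(.050,.019,(255,0,255))):
        P=np.c_[r*np.cos(th),0*th+y,.0565+r*np.sin(th)]
        for u in proj(n,pose(p,P)): cv2.circle(cr,tuple(((u-u0+w+.5)*s).astype(int)),1,c,-1)
    cv2.imwrite(f"pics/col_{n}.png",cr)
E
```

```text
(no output)
```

View pics/col_top.png

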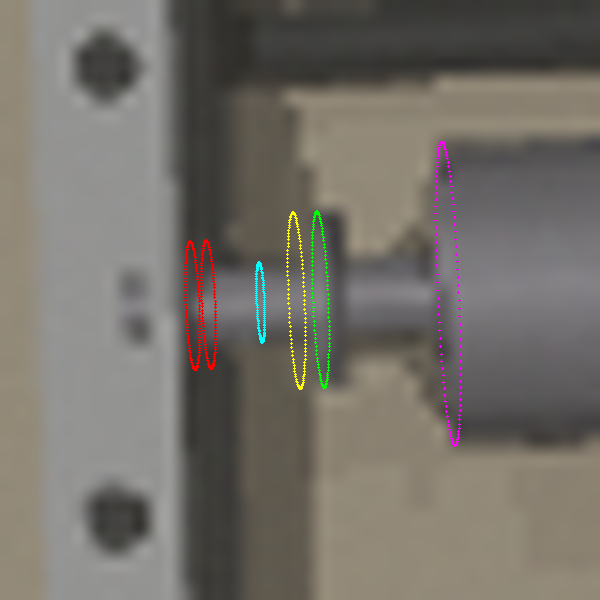

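View pics/col_scene.png

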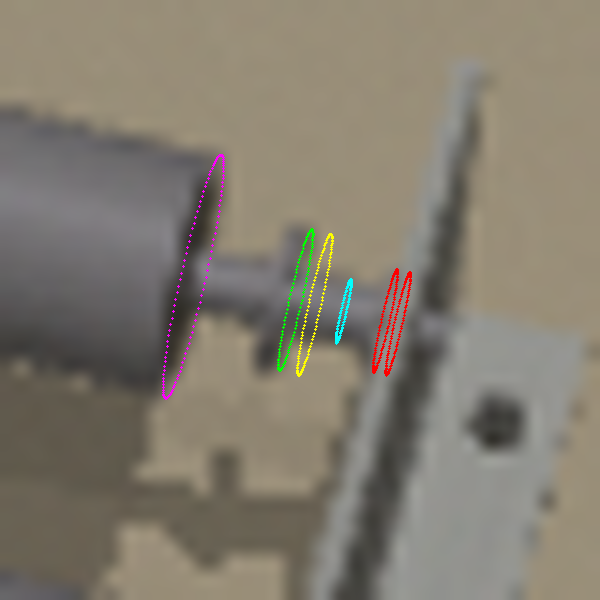

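```bash
cat > mv.py <<'E'
from h import *
TR=np.array([.5287,-.0076,.0241]); BL=np.array([.4313,.2732,-.0148])
def axes(yaw,flip):   # desired tool rotation: y down, z = +-(local y)
    s=-1 if flip else 1
    z=s*np.array([-np.sin(yaw),np.cos(yaw),0]); y=np.array([0,0,-1.]); x=np.cross(y,z); return np.c_[x,y,z]
def rel(st,Rg,pg):
    R0=R.from_rotvec(st["eef_rot"]).as_matrix()
    return np.degrees(R.from_matrix(R0.T@Rg).as_rotvec()).round(2),((R0.T@(np.array(pg)-st["ee_pos"]))*1000).round(1)
def loc(f,x,y): c,s=np.cos(f[2]),np.sin(f[2]); return np.array([f[0]+c*x-s*y,f[1]+s*x+c*y])
E
python3 - <<'E'
from mv import *
st=manip.read_state(); print(R.from_rotvec(st["eef_rot"]).as_matrix().round(4)); print(st["q"])
for fl in(0,1): print(rel(st,axes(BL[2],fl),[*loc(BL,0,0),.33]))
print(loc(BL,0,0))
E
```

```text
[[ 9.120e-01 -1.000e-04  4.103e-01]
 [-4.103e-01 -0.000e+00  9.120e-01]
 [-0.000e+00 -1.000e+00 -0.000e+00]]
[ 9.24631616e-01  3.12911195e-01  1.49771194e+00  3.84535616e-05
  1.33101343e+00 -2.23393605e-01]
(array([  0.  , -23.38,  -0.  ]), array([281.2,  74.7, -98.9]))
(array([  0.  , 156.62,   0.  ]), array([281.2,  74.7, -98.9]))
[0.4313 0.2732]
```

Emit:
arm_command:
  plan:
    - [[0, -23.4, 0, 281.2, 74.7, -98.9, 60], [0, -23.4, 0, 281.2, 74.7, -98.9, 60], [0, -23.4, 0, 281.2, 74.7, -98.9, 60], [0, -23.4, 0, 281.2, 74.7, -98.9, 60], [0, -23.4, 0, 281.2, 74.7, -98.9, 60], [0, -23.4, 0, 281.2, 74.7, -98.9, 60], [0, -23.4, 0, 281.2, 74.7, -98.9, 60], [0, -23.4, 0, 281.2, 74.7, -98.9, 60], [0, -23.4, 0, 281.2, 74.7, -98.9, 60], [0, -23.4, 0, 281.2, 74.7, -98.9, 60]]
  newtons: 50

```text
t: 2.0
ee_pos: [0.4305, 0.2741, 0.3304]
eef_rot: [-1.57, 0.01, -0.011]
ft_force: [-0.3, -0.6, 0.6]
gripper_width: 0.0601
```

```bash
python3 - <<'E'
from mv import *
im={n:manip.camera(n) for n in("top","scene")}
for n in im: cv2.imwrite(f"pics/c_{n}.png",im[n])
a=im["top"][250:400,90:250]; b=im["scene"][150:300,390:550]
cv2.imwrite("pics/c.png",cv2.resize(np.hstack([a,b]),None,fx=2.5,fy=2.5,interpolation=cv2.INTER_CUBIC))
st=manip.read_state(); print(st["t"],rel(st,axes(BL[2],0),[*loc(BL,0,0),.233]))
E
```

```text
2.1 (array([-0.02,  0.12,  0.03]), array([ 0.7, 97.4, -0.9]))
```

View pics/c.png

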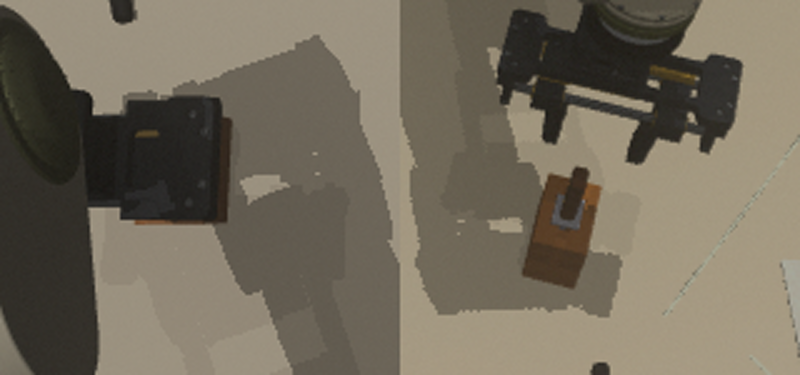

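Emit:
arm_command:
  plan:
    - [[0, 0, 0, 0, 45, 0, 60], [0, 0, 0, 0, 85, 0, 60], [0, 0, 0, 0, 97, 0, 60], [0, 0, 0, 0, 97, 0, 60], [0, 0, 0, 0, 97, 0, 60], [0, 0, 0, 0, 97, 0, 10], [0, 0, 0, 0, 97, 0, 10], [0, 0, 0, 0, 97, 0, 10], [0, 0, 0, 0, 97, 0, 10], [0, 0, 0, 0, 97, 0, 10], [0, 0, 0, 0, 97, 0, 10], [0, 0, 0, 0, 97, 0, 10], [0, 0, 0, 0, 97, 0, 10]]
  newtons: 55

```text
t: 3.4
ee_pos: [0.4313, 0.2732, 0.2331]
eef_rot: [-1.571, 0.011, -0.011]
ft_force: [-1.1, 0.2, 1.1]
gripper_width: 0.0135
```

```bash
python3 - <<'E'
from mv import *
im={n:manip.camera(n) for n in("top","scene")}
b=im["scene"][150:300,390:550]
cv2.imwrite("pics/d.png",cv2.resize(b,None,fx=4,fy=4,interpolation=cv2.INTER_CUBIC))
st=manip.read_state(); print(st["t"],st["ee_pos"],st["ft_force"],st["gripper_width"],rel(st,axes(BL[2],0),[*loc(BL,0,0),.233]))
E
```

```text
3.5 [0.43130088 0.2731983  0.23304865] [-0.80181023  0.08763056  1.54137109] 0.01339696427469492 (array([0.  , 0.02, 0.  ]), array([-0.,  0.,  0.]))
```

View pics/d.png

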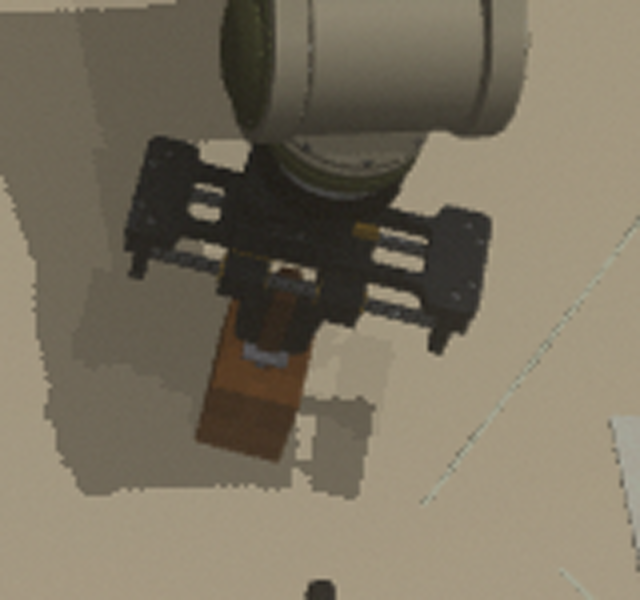

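Emit:
arm_command:
  plan:
    - [[0, 0, 0, 0, -25, 0, 10], [0, 0, 0, 0, -60, 0, 10], [0, 0, 0, 0, -90, 0, 10], [0, 0, 0, 0, -90, 0, 10], [0, 0, 0, 0, -90, 0, 10], [0, 0, 0, 0, -90, 0, 10]]

```text
t: 4.1
ee_pos: [0.431, 0.2731, 0.3216]
eef_rot: [-1.572, 0.013, -0.009]
ft_force: [-0.2, -0.2, -1.1]
gripper_width: 0.0137
```

```bash
python3 - <<'E'
from mv import *
st=manip.read_state(); print(st["t"],st["ee_pos"],st["ft_force"])
# target: fork origin at track (-.055,.073), z=.0565 ; TCP = +(-.004)
for z in (.323,.2695): print(rel(st,axes(TR[2],0),[*loc(TR,-.059,.073),z]))
E
```

```text
4.1 [0.43102484 0.27309158 0.32155801] [-0.18702848 -0.19247395 -1.05325399]
(array([ 0.05, -2.21, -0.15]), array([  39.9,   -1.4, -208.6]))
(array([ 0.05, -2.21, -0.15]), array([  40.1,   52.1, -208.5]))
```

Emit:
arm_command:
  plan:
    - [[0, -1, 0, 15, 0, -40, 10], [0, -2.2, 0, 30, 0, -85, 10], [0, -2.2, 0, 40, 0, -130, 10], [0, -2.2, 0, 40, 0, -175, 10], [0, -2.2, 0, 40, 0, -208.5, 10], [0, -2.2, 0, 40, 0, -208.5, 10], [0, -2.2, 0, 40, 20, -208.5, 10], [0, -2.2, 0, 40, 40, -208.5, 10], [0, -2.2, 0, 40, 53.5, -208.5, 10], [0, -2.2, 0, 40, 53.5, -208.5, 10], [0, -2.2, 0, 40, 53.5, -208.5, 10], [0, -2.2, 0, 40, 53.5, -208.5, 10]]

```text
t: 5.3
ee_pos: [0.4684, 0.0644, 0.27]
eef_rot: [-1.571, -0.02, 0.019]
ft_force: [-0.3, -0.2, -1.3]
gripper_width: 0.0133
```

```bash
cat > look.py <<'E'
from mv import *
import sys
def look(tag,fx,fy,fz):
    st=manip.read_state(); print(st["t"],st["ee_pos"].round(4),st["ft_force"].round(2),rel(st,axes(TR[2],0),[*loc(TR,fx-.004,fy),fz+.213]))
    out=[]
    for n in("top","scene"):
        im=manip.camera(n); cv2.imwrite(f"pics/{tag}_{n}.png",im)
        u0=proj(n,np.array([[*loc(TR,0,.068),.0565]]))[0].round().astype(int); w=30; s=10
        cr=cv2.resize(im[u0[1]-w:u0[1]+w,u0[0]-w:u0[0]+w],None,fx=s,fy=s,interpolation=cv2.INTER_CUBIC)
        q=[(12,8),(-8,8),(-8,-8),(12,-8),(12,-16),(-20,-16),(-20,40),(-4,40),(-4,16),(12,16),(12,8)]
        cur=st["ee_pos"]; Rm=R.from_rotvec(st["eef_rot"]).as_matrix()
        for y in(-2,2):
            P=[]
            for a,b in zip(q[:-1],q[1:]): P+=list(np.linspace(a,b,25))
            P=np.array(P)/1000; L=np.c_[P[:,0]+.004,.213-P[:,1],0*P[:,0]+y/1000]
            for u in proj(n,L@Rm.T+cur): cv2.circle(cr,tuple(((u-u0+w+.5)*s).astype(int)),1,(0,255,0) if y>0 else (0,0,255),-1)
        out.append(cr)
    cv2.imwrite(f"pics/{tag}.png",cv2.resize(np.hstack(out),(800,400)))
    cv2.imwrite(f"pics/{tag}_s.png",out[1]); cv2.imwrite(f"pics/{tag}_t.png",out[0])
E
python3 -c "
from look import *
look('e',-.055,.073,.0565)"
```

```text
5.3 [0.4684 0.0644 0.27  ] [-0.33 -0.22 -1.29] (array([0.  , 0.02, 0.04]), array([-0.5,  0.5, -0.5]))
```

View pics/e.png

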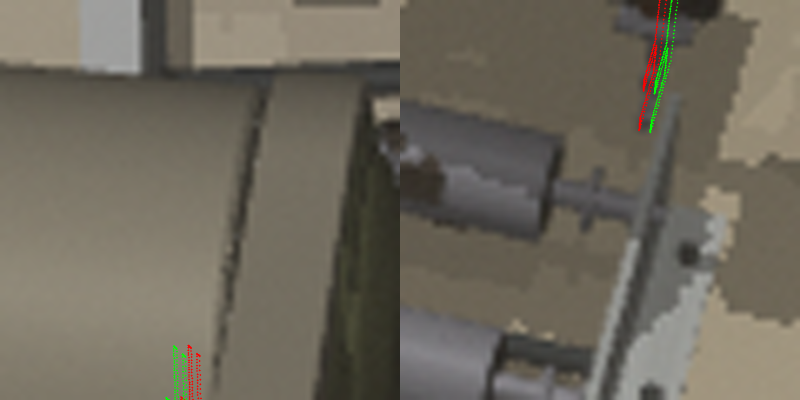

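View pics/e_scene.png

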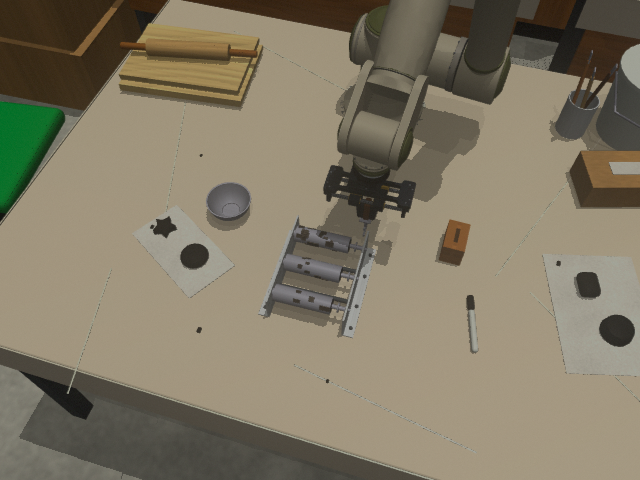

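```bash
python3 - <<'E'
import cv2,numpy as np
im=cv2.imread("pics/e_scene.png")[190:250,340:400]
a=cv2.resize(im,None,fx=10,fy=10,interpolation=cv2.INTER_CUBIC); cv2.imwrite("pics/e2.png",a)
E
```

```text
(no output)
```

View pics/e2.png

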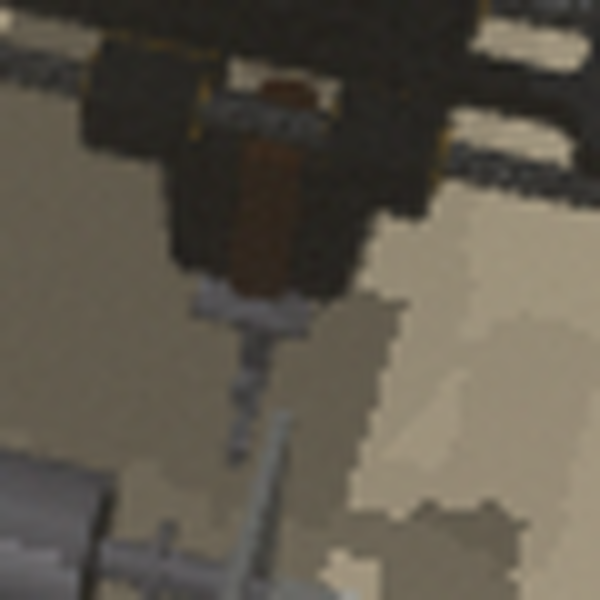

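View pics/e_s.png

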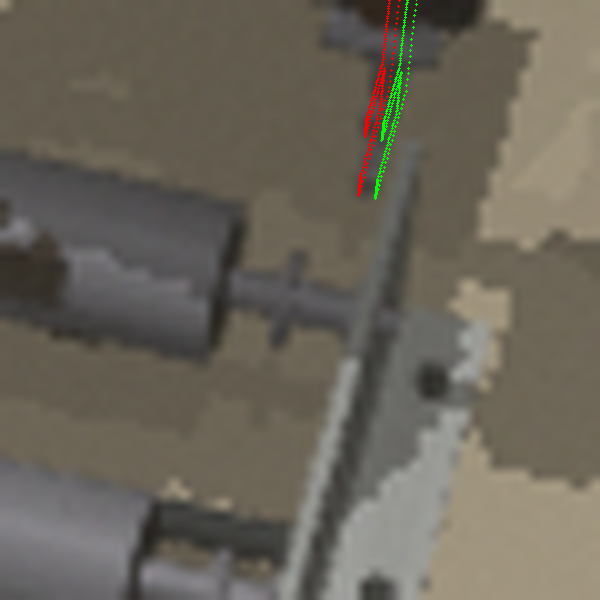

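Emit:
arm_command:
  plan:
    - [[0, 0, 0, 15, 0, 0, 10], [0, 0, 0, 25, 0, 0, 10], [0, 0, 0, 30, 0, 0, 10], [0, 0, 0, 35, 0, 0, 10], [0, 0, 0, 40, 0, 0, 10], [0, 0, 0, 40, 0, 0, 10], [0, 0, 0, 40, 0, 0, 10]]

```text
t: 6.1
ee_pos: [0.5081, 0.0651, 0.2694]
eef_rot: [-1.571, -0.019, 0.019]
ft_force: [0.7, 0.8, -1.1]
gripper_width: 0.0137
```

```bash
python3 -c "
from look import *
look('f',-.015,.073,.0565)"
```

```text
6.1 [0.5081 0.0651 0.2694] [ 0.69  0.78 -1.12] (array([-0.  , -0.  , -0.02]), array([-0.2, -0.1, -0.2]))
```

View pics/f_s.png

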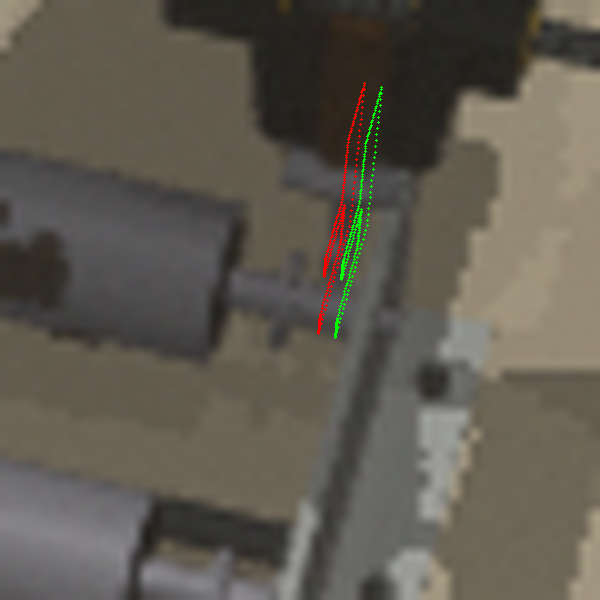

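```bash
python3 - <<'E'
from mv import *
u0=proj("scene",np.array([[*loc(TR,0,.068),.0565]]))[0].round().astype(int)
o=[]
for t in("a","f"):
    im=cv2.imread(f"pics/{t}_scene.png")[u0[1]-18:u0[1]+12,u0[0]-13:u0[0]+17].astype(float)
    o.append(cv2.resize(np.clip(im*1.8-40,0,255).astype(np.uint8),(400,400),interpolation=cv2.INTER_CUBIC))
cv2.imwrite("pics/f3.png",np.hstack(o))
E
```

```text
(no output)
```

View pics/f3.png

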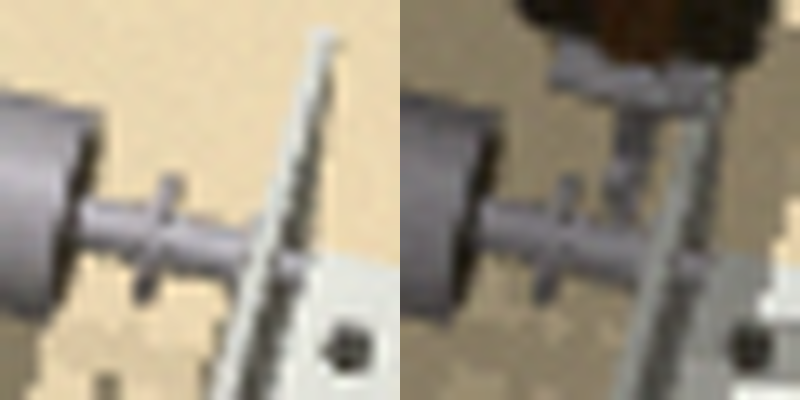

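Emit:
arm_command:
  plan:
    - [[0, 0, 0, 3, 0, 0, 10], [0, 0, 0, 6, 0, 0, 10], [0, 0, 0, 9, 0, 0, 10], [0, 0, 0, 9, 0, 0, 10], [0, 0, 0, 9, 0, 0, 10]]

```text
t: 6.7
ee_pos: [0.5173, 0.0653, 0.2694]
eef_rot: [-1.571, -0.019, 0.019]
ft_force: [0.6, -0.3, -1.7]
gripper_width: 0.0135
```

```bash
python3 -c "
from look import *
look('g',-.006,.073,.0565)"
```

```text
6.7 [0.5173 0.0653 0.2694] [ 0.6  -0.34 -1.7 ] (array([-0.  , -0.  , -0.01]), array([-0.4, -0.1, -0.2]))
```

View pics/g_s.png

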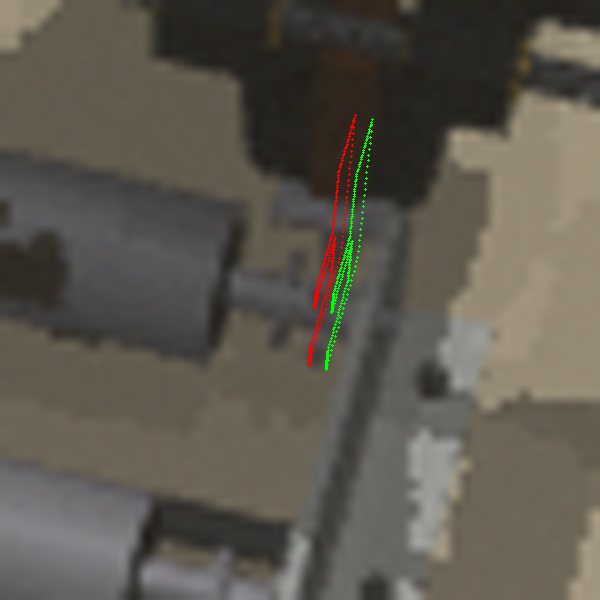

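Emit:
arm_command:
  plan:
    - [[0, 0, 0, 3, 0, 0, 10], [0, 0, 0, 6, 0, 0, 10], [0, 0, 0, 6, 0, 0, 10], [0, 0, 0, 6, 0, 0, 10]]

```text
t: 7.2
ee_pos: [0.5233, 0.0655, 0.2695]
eef_rot: [-1.571, -0.019, 0.019]
ft_force: [0.2, 0.3, -0.8]
gripper_width: 0.014
```

Emit:
arm_command:
  plan:
    - [[0, 0, 0, 0, 0, -2, 10], [0, 0, 0, 0, 0, -4, 10], [0, 0, 0, 0, 0, -4, 10], [0, 0, 0, 0, 0, -4, 10]]

```text
t: 7.6
ee_pos: [0.5234, 0.0614, 0.2695]
eef_rot: [-1.571, -0.019, 0.019]
ft_force: [-0.0, -0.1, -0.9]
gripper_width: 0.0137
```

Emit:
arm_command:
  plan:
    - [[0, 0, 0, 0, 0, -1, 10], [0, 0, 0, 0, 0, -2, 10], [0, 0, 0, 0, 0, -2, 10]]

```text
t: 7.9
ee_pos: [0.5233, 0.0597, 0.2695]
eef_rot: [-1.57, -0.019, 0.019]
ft_force: [1.0, 4.5, -1.8]
gripper_width: 0.0133
```

Emit:
arm_command:
  plan:
    - [[0, 0, 0, 0, 0, -1, 10], [0, 0, 0, 0, 0, -2, 10], [0, 0, 0, 0, 0, -2, 10], [0, 0, 0, 0, 0, -2, 10]]

```text
t: 8.3
ee_pos: [0.5234, 0.0578, 0.2695]
eef_rot: [-1.57, -0.019, 0.019]
ft_force: [-0.1, 5.4, -1.1]
gripper_width: 0.0137
```

Emit:
arm_command:
  plan:
    - [[0, 0, 0, 0, 0, -1, 10], [0, 0, 0, 0, 0, -2, 10], [0, 0, 0, 0, 0, -3, 10], [0, 0, 0, 0, 0, -4, 10], [0, 0, 0, 0, 0, -5, 10], [0, 0, 0, 0, 0, -5, 10], [0, 0, 0, 0, 0, -5, 10], [0, 0, 0, 0, 0, -5, 10]]

```text
t: 9.1
ee_pos: [0.5234, 0.0532, 0.2694]
eef_rot: [-1.569, -0.018, 0.019]
ft_force: [-1.1, 7.1, -1.2]
gripper_width: 0.0133
```

```bash
cat > rd.py <<'E'
from mv import *
import sys
F=[]
n=int(sys.argv[1]) if len(sys.argv)>1 else 1
for i in range(n):
    if i: manip.camera("scene")
    st=manip.read_state(); F.append(st["ft_force"])
c,s=np.cos(TR[2]),np.sin(TR[2]); d=st["ee_pos"][:2]-TR[:2]
print("t",st["t"],"fork in track",((c*d[0]+s*d[1])*1000+4).round(2),((-s*d[0]+c*d[1])*1000).round(2),(st["ee_pos"][2]*1000-213).round(2),"F",np.mean(F,0).round(2),"std",np.std(F,0).round(2),"tau",st["wrist_torque"].round(2))
E
python3 rd.py 4
```

```text
t 9.25 fork in track 0.17 60.87 56.4 F [-0.32  7.87 -1.12] std [0.5  0.55 0.33] tau [1.67 0.06 0.05]
```

Emit:
arm_command:
  plan:
    - [[0, 0, 0, 0, 0, -1, 10], [0, 0, 0, 0, 0, -2, 10], [0, 0, 0, 0, 0, -2.7, 10], [0, 0, 0, 0, 0, -2.7, 10], [0, 0, 0, 0, 0, -2.7, 10]]

```text
t: 9.75
ee_pos: [0.5234, 0.0506, 0.2692]
eef_rot: [-1.568, -0.018, 0.02]
ft_force: [-0.6, 9.8, -3.0]
gripper_width: 0.0139
```

```bash
python3 rd.py 5
```

```text
t 9.95 fork in track 0.07 58.38 56.19 F [-0.43  9.64 -2.49] std [0.39 0.26 0.46] tau [ 2.03  0.04 -0.02]
```

Emit:
arm_command:
  plan:
    - [[0, 0, 0, 0, 0, -0.6, 10], [0, 0, 0, 0, 0, -0.6, 10], [0, 0, 0, 0, 0, -0.6, 10]]

```text
t: 10.25
ee_pos: [0.5234, 0.0501, 0.2692]
eef_rot: [-1.568, -0.018, 0.02]
ft_force: [-0.1, 9.6, -2.2]
gripper_width: 0.0135
```

```bash
python3 rd.py 5; python3 -c "
import cv2
from look import *
look('h',0,.058,.0565)"
```

```text
t 10.45 fork in track 0.05 57.84 56.16 F [-0.21  9.65 -2.3 ] std [0.19 0.43 0.24] tau [ 2.12  0.01 -0.02]
10.45 [0.5234 0.0501 0.2692] [ 0.07 10.21 -2.45] (array([-0.15, -0.01, -0.07]), array([-0. , -0.3,  0.2]))
```

View pics/h_s.png

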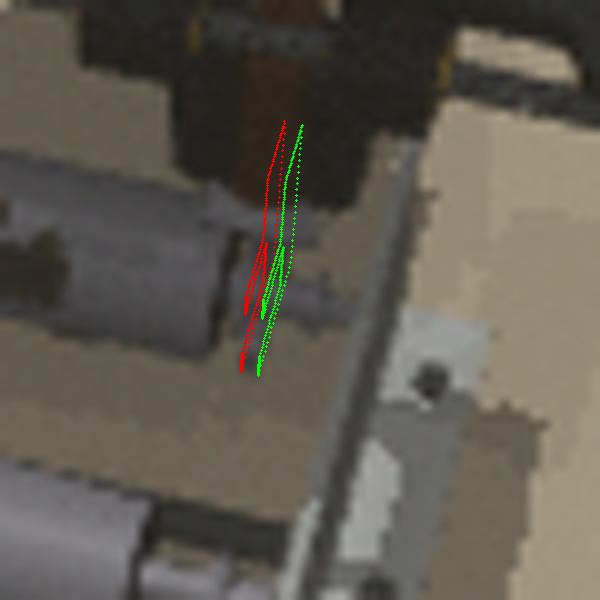

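Emit:
arm_command:
  plan:
    - [[0, 0, 0, 0, -1, 0, 10], [0, 0, 0, 0, -2, 0, 10], [0, 0, 0, 0, -3, 0, 10], [0, 0, 0, 0, -4, 0, 10], [0, 0, 0, 0, -5, 0, 10], [0, 0, 0, 0, -6, 0, 10], [0, 0, 0, 0, -6, 0, 10], [0, 0, 0, 0, -6, 0, 10]]

```text
t: 11.35
ee_pos: [0.5233, 0.0501, 0.275]
eef_rot: [-1.568, -0.017, 0.02]
ft_force: [0.5, 10.0, -3.0]
gripper_width: 0.0136
```

```bash
python3 rd.py 4; python3 -c "
from look import *
look('i',0,.058,.0565)"
```

```text
t 11.5 fork in track -0.01 57.87 61.98 F [ 0.1  10.35 -3.37] std [0.48 0.3  0.73] tau [2.31 0.   0.  ]
11.5 [0.5233 0.0502 0.275 ] [-0.23 10.75 -3.15] (array([-0.17, -0.02, -0.09]), array([0. , 5.5, 0.1]))
```

View pics/i_s.png

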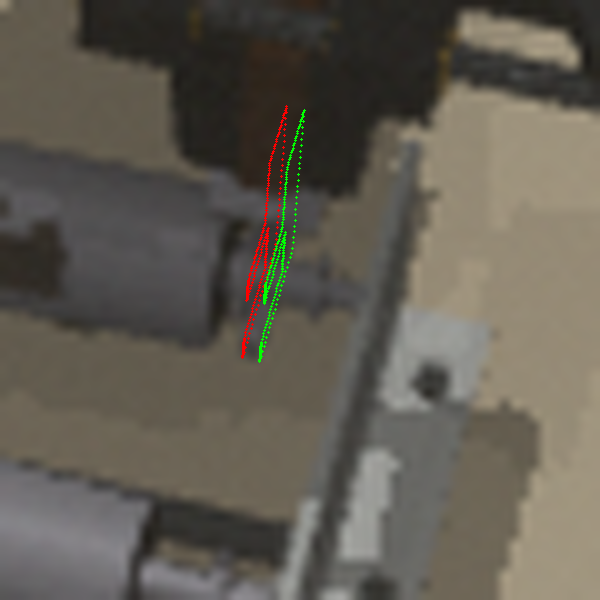

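Emit:
arm_command:
  plan:
    - [[0, 0, 0, 0, -1, 0, 10], [0, 0, 0, 0, -2, 0, 10], [0, 0, 0, 0, -3, 0, 10], [0, 0, 0, 0, -4, 0, 10], [0, 0, 0, 0, -4, 0, 10]]

```text
t: 12.1
ee_pos: [0.5233, 0.0502, 0.2791]
eef_rot: [-1.568, -0.018, 0.02]
ft_force: [-0.1, 10.3, -3.1]
gripper_width: 0.0137
```

```bash
python3 rd.py 4
```

```text
t 12.25 fork in track 0.0 57.87 66.0 F [-0.09  9.97 -3.17] std [0.49 0.3  0.37] tau [2.24 0.09 0.05]
```

Emit:
arm_command:
  plan:
    - [[0, 0, 0, 0, -1.5, 0, 10], [0, 0, 0, 0, -3, 0, 10], [0, 0, 0, 0, -4.5, 0, 10], [0, 0, 0, 0, -6, 0, 10], [0, 0, 0, 0, -7, 0, 10], [0, 0, 0, 0, -7, 0, 10]]

```text
t: 12.85
ee_pos: [0.5234, 0.0502, 0.2862]
eef_rot: [-1.568, -0.018, 0.02]
ft_force: [-0.7, 9.2, -3.8]
gripper_width: 0.0135
```

```bash
python3 rd.py 3
```

```text
t 12.95 fork in track 0.01 57.89 73.06 F [-0.13  9.77 -3.12] std [0.41 0.5  0.49] tau [2.3  0.01 0.08]
```

Emit:
arm_command:
  plan:
    - [[0, 0, 0, 0, -1.5, 0, 10], [0, 0, 0, 0, -3, 0, 10], [0, 0, 0, 0, -4.5, 0, 10], [0, 0, 0, 0, -6, 0, 10], [0, 0, 0, 0, -7.5, 0, 10], [0, 0, 0, 0, -7.5, 0, 10]]

```text
t: 13.55
ee_pos: [0.5234, 0.0502, 0.2938]
eef_rot: [-1.568, -0.018, 0.02]
ft_force: [-0.5, 10.1, -3.6]
gripper_width: 0.0139
```

```bash
python3 rd.py 3;  python3 -c "
from look import *
look('j',0,.058,.0795)"
```

```text
t 13.65 fork in track 0.06 57.87 80.65 F [-0.17 10.12 -3.1 ] std [0.29 0.11 0.39] tau [2.34 0.06 0.01]
13.65 [0.5234 0.0502 0.2936] [ 0.17 10.28 -3.12] (array([-0.18, -0.01, -0.07]), array([-0.1,  1.1,  0.1]))
```

View pics/j_s.png

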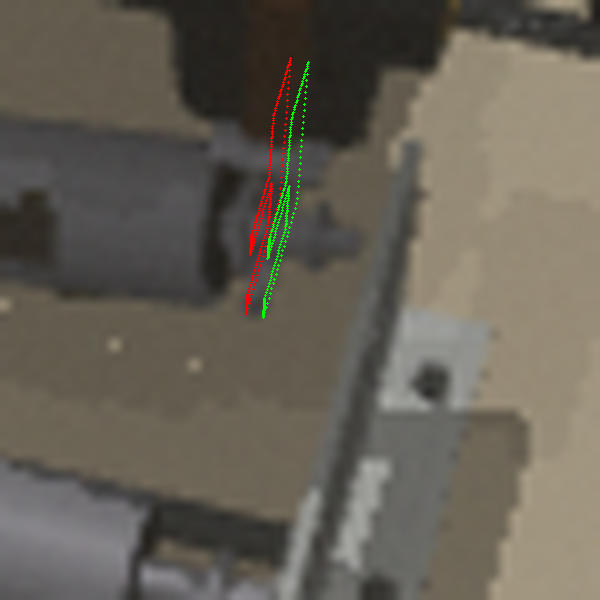

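```bash
python3 - <<'E'
from mv import *
n="scene"; u0=proj(n,np.array([[*loc(TR,0,.068),.0565]]))[0].round().astype(int)
for y,z in((.080,.074),(.080,.076),(.080,.078),(.080,.080),(.0825,.078),(.082,.072),(.086,.072)):
    print(y,z,((proj(n,np.array([[*loc(TR,0,y),z]]))[0]-u0+30.5)*10).round())
im=cv2.imread("pics/j_scene.png")[u0[1]-20:u0[1]+10,u0[0]-10:u0[0]+20].astype(float)
cv2.imwrite("pics/j4.png",cv2.resize(np.clip(im*1.8-40,0,255).astype(np.uint8),(600,600),interpolation=cv2.INTER_CUBIC))
for c in("scene",):
    print(manip.mark_of("bar_tip",c)[:1],manip.mark_of("fixed_end",c)[:1]); print(u0)
E
```

```text
0.08 0.074 [362. 272.]
0.08 0.076 [362. 267.]
0.08 0.078 [363. 262.]
0.08 0.08 [363. 257.]
0.0825 0.078 [373. 264.]
0.082 0.072 [370. 278.]
0.086 0.072 [387. 282.]
[{'point': [361.3, 241.6], 'confidence': 0.43}] [{'point': [290.7, 230.6], 'confidence': 0.81}]
[357 247]
```

View pics/j4.png

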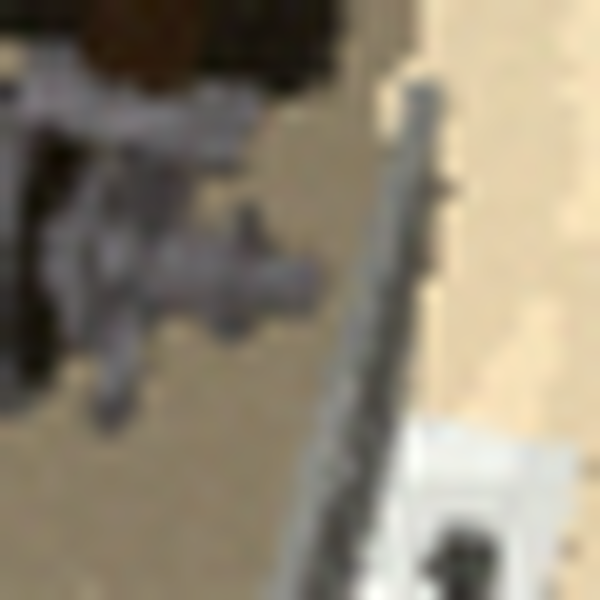

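Emit:
arm_command:
  plan:
    - [[0, 0, 0, 0, 0, 1, 10], [0, 0, 0, 0, 0, 2, 10], [0, 0, 0, 0, 0, 3, 10], [0, 0, 0, 0, 0, 4, 10], [0, 0, 0, 0, 0, 5, 10], [0, 0, 0, 0, 0, 6, 10], [0, 0, 0, 0, 0, 6, 10], [0, 0, 0, 0, 0, 6, 10]]

```text
t: 14.65
ee_pos: [0.5233, 0.0558, 0.2937]
eef_rot: [-1.569, -0.018, 0.02]
ft_force: [-0.2, 6.4, -3.3]
gripper_width: 0.0136
```

```bash
python3 rd.py 3;  python3 -c "
from look import *
look('k',0,.064,.0795)"
python3 - <<'E'
from mv import *
n="scene"; u0=proj(n,np.array([[*loc(TR,0,.068),.0565]]))[0].round().astype(int)
im=cv2.imread("pics/k_scene.png")[u0[1]-20:u0[1]+10,u0[0]-10:u0[0]+20].astype(float)
cv2.imwrite("pics/k4.png",cv2.resize(np.clip(im*1.8-40,0,255).astype(np.uint8),(600,600),interpolation=cv2.INTER_CUBIC))
for x in(-.004,0): print(((proj(n,np.array([[*loc(TR,x,.086),.081]]))[0]-u0+[10.5,20.5])*20).round())
E
```

```text
t 14.75 fork in track 0.11 63.48 80.64 F [ 0.03  6.58 -3.04] std [0.5  0.36 0.26] tau [1.59 0.05 0.07]
14.75 [0.5233 0.0558 0.2936] [-0.41  7.07 -2.69] (array([-0.11, -0.01, -0.06]), array([-0.1,  1.1,  0.5]))
[387. 292.]
[379. 321.]
```

View pics/k4.png

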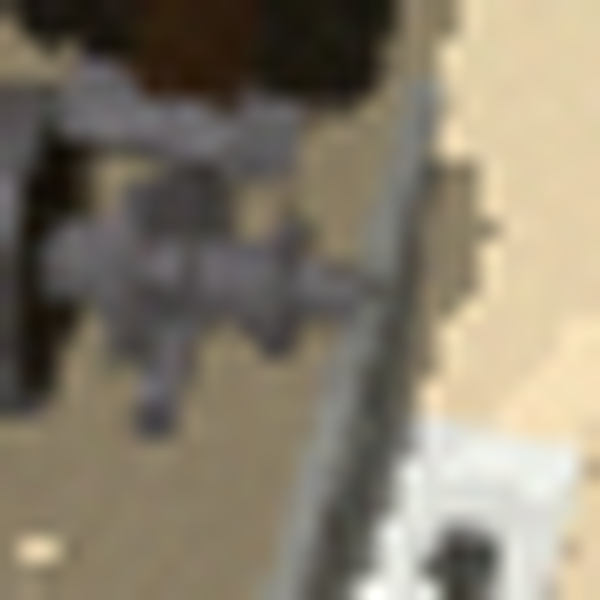

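Emit:
arm_command:
  plan:
    - [[0, 0, 0, 0, 1, 0, 10], [0, 0, 0, 0, 2, 0, 10], [0, 0, 0, 0, 3, 0, 10], [0, 0, 0, 0, 4, 0, 10], [0, 0, 0, 0, 5, 0, 10], [0, 0, 0, 0, 5, 0, 10], [0, 0, 0, 0, 5, 0, 10]]

```text
t: 15.55
ee_pos: [0.5233, 0.0558, 0.2886]
eef_rot: [-1.569, -0.018, 0.02]
ft_force: [-0.1, 6.9, -3.0]
gripper_width: 0.0137
```

```bash
python3 rd.py 4
```

```text
t 15.7 fork in track 0.11 63.48 75.64 F [-0.08  7.13 -3.02] std [0.09 0.16 0.07] tau [1.59 0.05 0.01]
```

Emit:
arm_command:
  plan:
    - [[0, 0, 0, 0, 1, 0, 10], [0, 0, 0, 0, 2, 0, 10], [0, 0, 0, 0, 2, 0, 10], [0, 0, 0, 0, 2, 0, 10]]

```text
t: 16.1
ee_pos: [0.5233, 0.0558, 0.2866]
eef_rot: [-1.569, -0.018, 0.02]
ft_force: [-0.5, 6.6, -2.2]
gripper_width: 0.0136
```

```bash
python3 rd.py 4;python3 -c "
from look import *
look('l',0,.064,.0795)"
python3 - <<'E'
from mv import *
n="scene"; u0=proj(n,np.array([[*loc(TR,0,.068),.0565]]))[0].round().astype(int)
im=cv2.imread("pics/l_scene.png")[u0[1]-20:u0[1]+10,u0[0]-10:u0[0]+20].astype(float)
cv2.imwrite("pics/l4.png",cv2.resize(np.clip(im*1.8-40,0,255).astype(np.uint8),(600,600),interpolation=cv2.INTER_CUBIC))
for x in(-.004,0): print(((proj(n,np.array([[*loc(TR,x,.086),.0755]]))[0]-u0+[10.5,20.5])*20).round())
E
```

```text
t 16.25 fork in track 0.1 63.49 73.64 F [-0.47  6.93 -2.68] std [0.27 0.36 0.58] tau [1.56 0.05 0.03]
16.25 [0.5233 0.0558 0.2866] [-0.6   7.53 -2.07] (array([-0.11, -0.01, -0.06]), array([-0.1, -5.9,  0.5]))
[384. 319.]
[376. 348.]
```

View pics/l4.png

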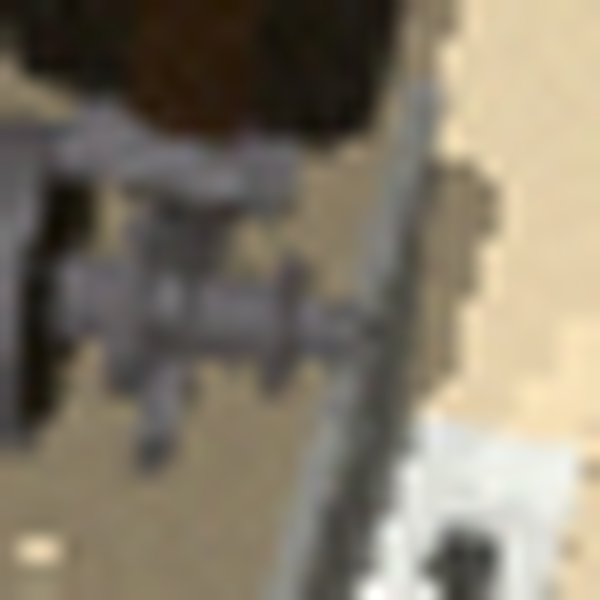

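Emit:
arm_command:
  plan:
    - [[0, 0, 0, 0, 0.5, 0, 10], [0, 0, 0, 0, 1, 0, 10], [0, 0, 0, 0, 1.5, 0, 10], [0, 0, 0, 0, 1.5, 0, 10]]

```text
t: 16.75
ee_pos: [0.5234, 0.0558, 0.2856]
eef_rot: [-1.569, -0.018, 0.019]
ft_force: [-1.1, 7.9, 0.9]
gripper_width: 0.0135
```

```bash
python3 rd.py 5
```

```text
t 16.95 fork in track 0.18 63.48 72.63 F [-1.07  6.88  0.5 ] std [0.46 0.57 0.71] tau [1.55 0.24 0.06]
```

```bash
cat > z.py <<'E'
from mv import *
import sys
def z(t,n="scene"):
    im=manip.camera(n); cv2.imwrite(f"pics/{t}_{n}.png",im)
    u0=proj(n,np.array([[*loc(TR,0,.068),.0565]]))[0].round().astype(int)
    im=im[u0[1]-20:u0[1]+10,u0[0]-10:u0[0]+20].astype(float)
    cv2.imwrite(f"pics/{t}4.png",cv2.resize(np.clip(im*1.8-40,0,255).astype(np.uint8),(600,600),interpolation=cv2.INTER_CUBIC))
z(sys.argv[1])
E
python3 z.py m
```

```text
(no output)
```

View pics/m4.png

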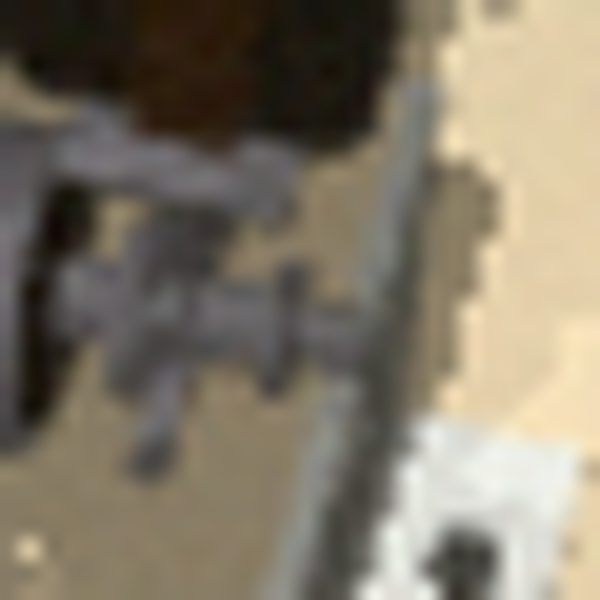

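Emit:
arm_command:
  plan:
    - [[0, 0, 0, 0, 0, 1, 10], [0, 0, 0, 0, 0, 2, 10], [0, 0, 0, 0, 0, 3, 10], [0, 0, 0, 0, 0, 4, 10], [0, 0, 0, 0, 0, 5, 10], [0, 0, 0, 0, 0, 6, 10], [0, 0, 0, 0, 0, 6, 10], [0, 0, 0, 0, 0, 6, 10]]

```text
t: 17.8
ee_pos: [0.5234, 0.061, 0.2854]
eef_rot: [-1.571, -0.019, 0.019]
ft_force: [0.1, 0.7, -0.6]
gripper_width: 0.0135
```

```bash
python3 rd.py 4; python3 z.py n
```

```text
t 17.95 fork in track 0.33 68.73 72.45 F [-0.13  0.44 -1.23] std [0.41 0.37 0.37] tau [ 0.02 -0.04 -0.04]
```

View pics/n4.png

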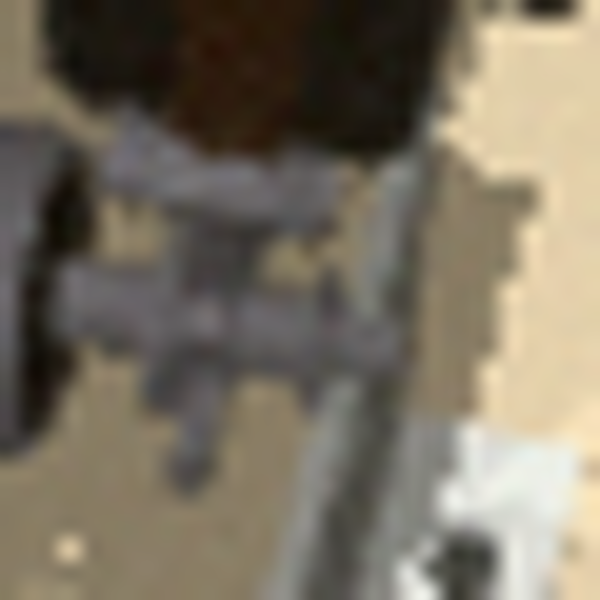

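Emit:
arm_command:
  plan:
    - [[0, 0, 0, 0, 0, 1, 10], [0, 0, 0, 0, 1, 2, 10], [0, 0, 0, 0, 2, 3, 10], [0, 0, 0, 0, 2, 3, 10], [0, 0, 0, 0, 2, 3, 10]]

```text
t: 18.5
ee_pos: [0.5234, 0.064, 0.2837]
eef_rot: [-1.571, -0.019, 0.019]
ft_force: [-0.9, -2.0, 1.4]
gripper_width: 0.0137
```

```bash
python3 rd.py 4
```

```text
t 18.65 fork in track 0.39 71.77 70.66 F [-0.66 -1.98  2.1 ] std [0.17 0.66 0.44] tau [-0.51  0.03 -0.05]
```

Emit:
arm_command:
  plan:
    - [[0, 0, 0, 0, -1, 0, 10], [0, 0, 0, 0, -2.2, -0.5, 10], [0, 0, 0, 0, -2.2, -1, 10], [0, 0, 0, 0, -2.2, -1, 10]]

```text
t: 19.05
ee_pos: [0.5233, 0.0632, 0.2856]
eef_rot: [-1.57, -0.019, 0.019]
ft_force: [0.1, 0.6, -0.8]
gripper_width: 0.0137
```

```bash
python3 rd.py 4; python3 z.py o
```

```text
t 19.2 fork in track 0.3 70.91 72.65 F [ 0.04 -0.18 -0.55] std [0.22 0.8  0.25] tau [0.04 0.   0.01]
```

View pics/o4.png

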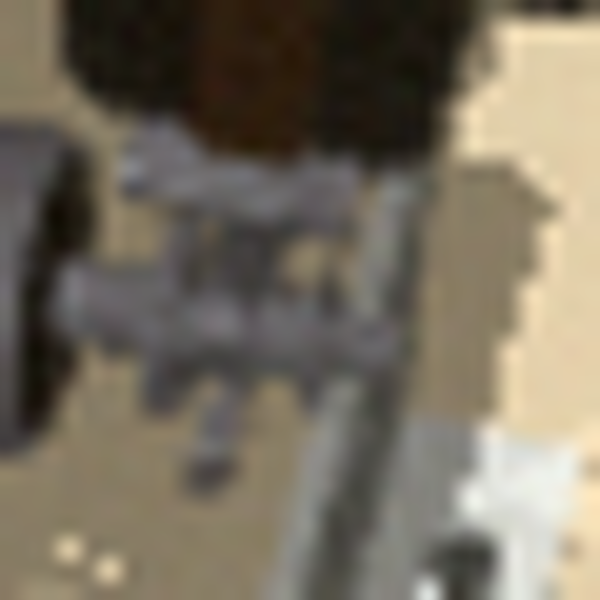

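Emit:
arm_command:
  plan:
    - [[0, 0, 0, 0, -0.5, 0, 10], [0, 0, 0, -2, -0.5, 0, 10], [0, 0, 0, -4, -0.5, 0, 10], [0, 0, 0, -6, -0.5, 0, 10]]

```text
t: 19.65
ee_pos: [0.5171, 0.063, 0.2862]
eef_rot: [-1.571, -0.019, 0.019]
ft_force: [0.4, 0.2, -1.0]
gripper_width: 0.0139
```

```bash
python3 rd.py 3; python3 z.py p
```

```text
t 19.75 fork in track -5.91 70.91 73.26 F [-0.41  0.44 -1.48] std [0.61 0.24 0.5 ] tau [0.11 0.02 0.01]
```

View pics/p4.png

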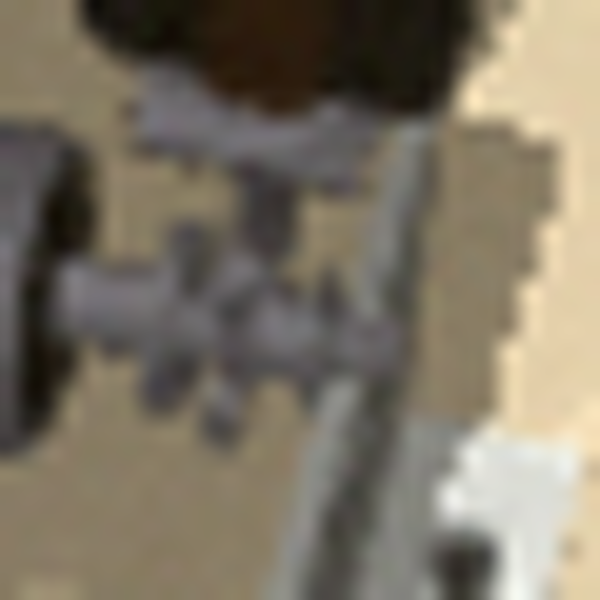

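Bar stays put, no force. Withdraw the rest.

Emit:
arm_command:
  plan:
    - [[0, 0, 0, -4, 0, 0, 10], [0, 0, 0, -8, 0, 0, 10], [0, 0, 0, -13, 0, 0, 10], [0, 0, 0, -20, 0, 0, 10], [0, 0, 0, -35, 0, 0, 10], [0, 0, 0, -50, 0, 0, 10], [0, 0, 0, -50, 0, 0, 10]]

```text
t: 20.5
ee_pos: [0.466, 0.062, 0.2863]
eef_rot: [-1.571, -0.018, 0.02]
ft_force: [-0.4, -0.3, -1.6]
gripper_width: 0.0135
```

```bash
python3 rd.py 2; python3 z.py q; python3 - <<'E'
from mv import *
st=manip.read_state()
for z in(.323,.2335): print(rel(st,axes(BL[2],0),[*BL[:2],z]))
E
```

```text
t 20.55 fork in track -56.05 70.92 73.46 F [-0.27  0.24 -1.27] std [0.1  0.55 0.35] tau [ 0.06  0.03 -0.01]
(array([0.  , 2.22, 0.05]), array([-31.1, -36.5, 212.2]))
(array([0.  , 2.22, 0.05]), array([-31.2,  53. , 212.2]))
```

View pics/q4.png

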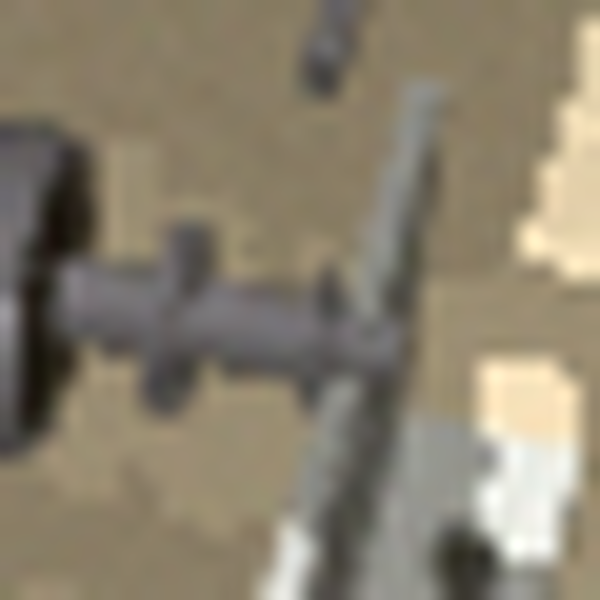

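Emit:
arm_command:
  plan:
    - [[0, 0, 0, 0, -18, 0, 10], [0, 0, 0, 0, -36.5, 0, 10], [0, 1, 0, -8, -36.5, 45, 10], [0, 2.2, 0, -16, -36.5, 90, 10], [0, 2.2, 0, -24, -36.5, 135, 10], [0, 2.2, 0, -31.2, -36.5, 180, 10], [0, 2.2, 0, -31.2, -36.5, 212.2, 10], [0, 2.2, 0, -31.2, -36.5, 212.2, 10], [0, 2.2, 0, -31.2, -21.5, 212.2, 10], [0, 2.2, 0, -31.2, -21.5, 212.2, 10], [0, 2.2, 0, -31.2, -21.5, 212.2, 10]]

```text
t: 21.7
ee_pos: [0.4315, 0.2728, 0.3079]
eef_rot: [-1.571, 0.012, -0.012]
ft_force: [0.5, 0.2, -0.7]
gripper_width: 0.0139
```

```bash
python3 - <<'E'
from mv import *
st=manip.read_state(); print(st["t"],st["ee_pos"],rel(st,axes(BL[2],0),[*BL[:2],.233]))
im=manip.camera("scene"); cv2.imwrite("pics/r_scene.png",im)
s=9;x0,y0=425,185
cr=cv2.resize(im[y0:y0+80,x0:x0+70],None,fx=s,fy=s,interpolation=cv2.INTER_CUBIC)
q=[(12,8),(-8,8),(-8,-8),(12,-8),(12,-16),(-20,-16),(-20,40),(-4,40),(-4,16),(12,16),(12,8)]
Rm=R.from_rotvec(st["eef_rot"]).as_matrix()
def dot(X,c):
    for u in proj("scene",X): cv2.circle(cr,tuple(((u-[x0,y0]+.5)*s).astype(int)),1,c,-1)
for y in(-2,2):
    P=np.vstack([np.linspace(a,b,25) for a,b in zip(q[:-1],q[1:])])/1000
    dot(np.c_[P[:,0]+.004,.213-P[:,1],0*P[:,0]+y/1000]@Rm.T+st["ee_pos"],(0,255,0) if y>0 else (0,0,255))
c=np.array([(-20,-4.5),(20,-4.5),(20,4.5),(-20,4.5),(-20,-4.5)])/1000
S=np.vstack([np.linspace(a,b,25) for a,b in zip(c[:-1],c[1:])])
dot(np.array([[*loc(BL,*v),.06] for v in S]),(255,255,0))
cv2.imwrite("pics/r4.png",cv2.resize(cr,(525,600)))
E
```

```text
21.7 [0.43149961 0.27277618 0.30785425] (array([ 0.01, -0.02, -0.01]), array([-0.2, 74.9,  0.4]))
```

View pics/r4.png

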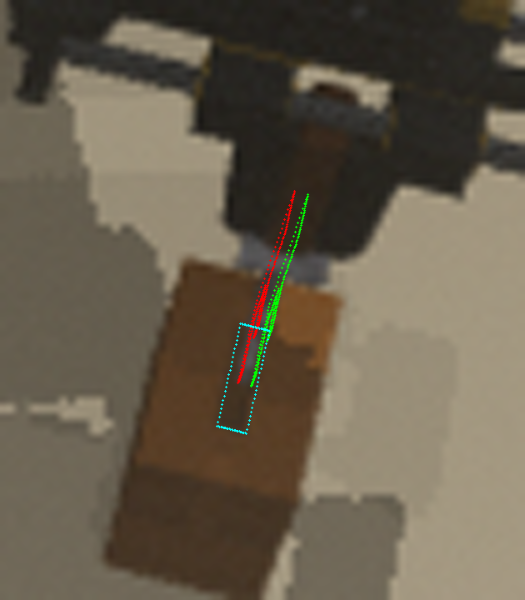

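Emit:
arm_command:
  plan:
    - [[0, 0, 0, 0, 8, 0.3, 10], [0, 0, 0, 0, 16, 0.3, 10], [0, 0, 0, 0, 22, 0.3, 10], [0, 0, 0, 0, 28, 0.3, 10], [0, 0, 0, 0, 34, 0.3, 10], [0, 0, 0, 0, 34, 0.3, 10]]

```text
t: 22.35
ee_pos: [0.4309, 0.2734, 0.2728]
eef_rot: [-1.571, 0.013, -0.01]
ft_force: [-0.1, 0.2, -0.5]
gripper_width: 0.0133
```

```bash
python3 rd.py 3; python3 - <<'E'
from mv import *
st=manip.read_state(); print(st["t"],st["ee_pos"],rel(st,axes(BL[2],0),[*BL[:2],.233]))
E
```

```text
t 22.45 fork in track -86.81 283.42 60.7 F [-0.07  0.3  -0.47] std [0.07 0.31 0.12] tau [ 0.07 -0.05 -0.01]
22.45 [0.43109151 0.27355035 0.27370215] (array([ 0.  ,  0.02, -0.  ]), array([ 0.2, 40.7, -0.3]))
```

Emit:
arm_command:
  plan:
    - [[0, 0, 0, 0, 10, 0, 10], [0, 0, 0, 0, 20, 0, 10], [0, 0, 0, 0, 30, 0, 10], [0, 0, 0, 0, 37, 0, 10], [0, 0, 0, 0, 39, 0, 10], [0, 0, 0, 0, 39, 0, 10]]

```text
t: 23.05
ee_pos: [0.4311, 0.2735, 0.2344]
eef_rot: [-1.571, 0.012, -0.011]
ft_force: [0.4, 0.4, -1.2]
gripper_width: 0.0132
```

```bash
python3 rd.py 3; python3 - <<'E'
from mv import *
st=manip.read_state(); print(st["t"],st["ee_pos"],rel(st,axes(BL[2],0),[*BL[:2],.233]))
E
```

```text
t 23.15 fork in track -86.74 283.43 21.96 F [ 0.23 -0.02 -1.28] std [0.24 0.33 0.06] tau [ 0.08 -0.04 -0.04]
23.15 [0.4311604  0.27356089 0.2349641 ] (array([-0.01,  0.03,  0.03]), array([ 0.1,  2. , -0.4]))
```

Emit:
arm_command:
  plan:
    - [[0, 0, 0, 0, 1, 0, 10], [0, 0, 0, 0, 1.5, 0, 10], [0, 0, 0, 0, 1.5, 0, 10]]

```text
t: 23.45
ee_pos: [0.4311, 0.2735, 0.2333]
eef_rot: [-1.571, 0.011, -0.012]
ft_force: [0.4, 0.3, -0.6]
gripper_width: 0.0135
```

```bash
python3 rd.py 4
```

```text
t 23.6 fork in track -86.84 283.39 20.26 F [ 0.45  0.02 -0.99] std [0.25 0.29 0.22] tau [-0.01 -0.02  0.04]
```

Emit:
arm_command:
  plan:
    - [[0, 0, 0, 0, 0.3, 0, 10], [0, 0, 0, 0, 0.3, 0, 10], [0, 0, 0, 0, 0.3, 0, 45], [0, 0, 0, 0, 0.3, 0, 45], [0, 0, 0, 0, 0.3, 0, 45], [0, 0, 0, 0, 0.3, 0, 45], [0, 0, 0, 0, 0.3, 0, 45], [0, 0, 0, 0, -20, 0, 45], [0, 0, 0, 0, -50, 0, 45], [0, 0, 0, 0, -100, 0, 45], [0, 0, 0, -50, -130, 30, 45], [0, 0, 0, -95, -150, 60, 45], [0, 0, 0, -95, -150, 60, 45], [0, 0, 0, -95, -150, 60, 45]]

```text
t: 25.0
ee_pos: [0.3352, 0.336, 0.3846]
eef_rot: [-1.569, 0.007, -0.01]
ft_force: [1.1, 0.2, -0.6]
gripper_width: 0.0446
```

```bash
python3 rd.py 2; python3 z.py s; python3 - <<'E'
from mv import *
im=manip.camera("top"); cv2.imwrite("pics/s_top.png",im)
sc=cv2.imread("pics/s_scene.png")
R_=lambda a:cv2.resize(a,(400,400),interpolation=cv2.INTER_CUBIC)
cv2.imwrite("pics/s5.png",np.hstack([R_(sc[200:280,420:500]),R_(im[235:295,245:305])]))
for c,n in (("scene","bar_tip"),("top","bar_tip"),("top","fixed_end"),("scene","fixed_end"),("top","fork_handle")):
    print(c,n,[(d["point"],round(d["confidence"],2)) for d in manip.mark_of(n,c)[:1]])
E
```

```text
t 25.05 fork in track -180.01 347.37 170.63 F [ 0.82 -0.17 -0.11] std [0.27 0.33 0.44] tau [-0.   -0.04  0.01]
scene bar_tip [([369.4, 246.7], 0.53)]
top bar_tip [([260.0, 264.1], 0.44)]
top fixed_end [([357.2, 256.6], 0.86)]
scene fixed_end [([291.3, 231.9], 0.72)]
top fork_handle [([152.1, 315.7], 0.91)]
```

View pics/s5.png

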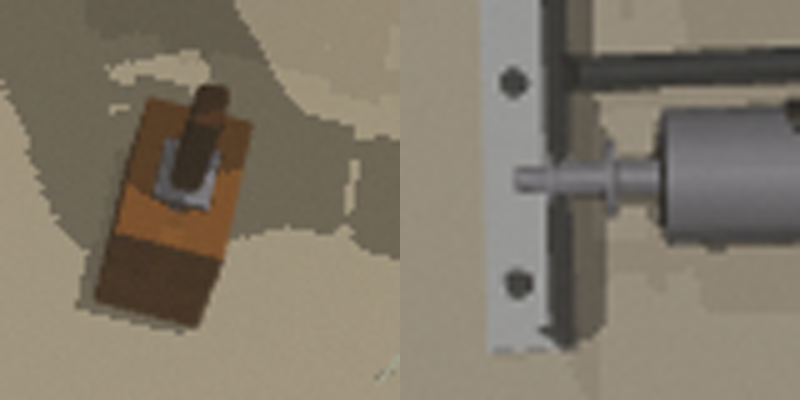

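View pics/s4.png

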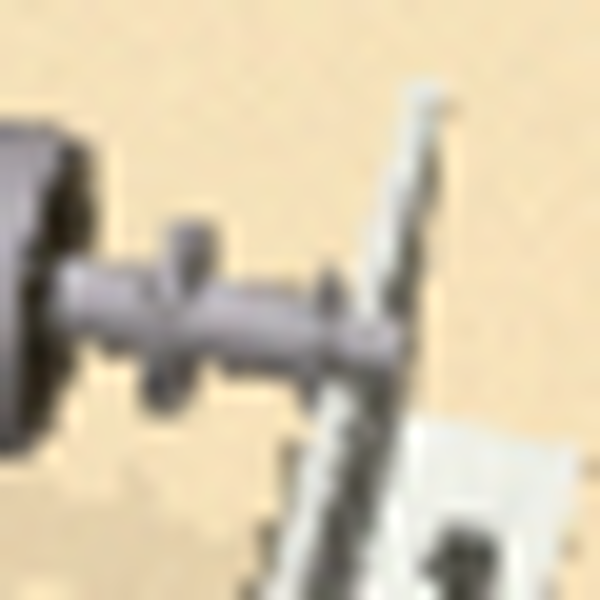

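View pics/s_top.png

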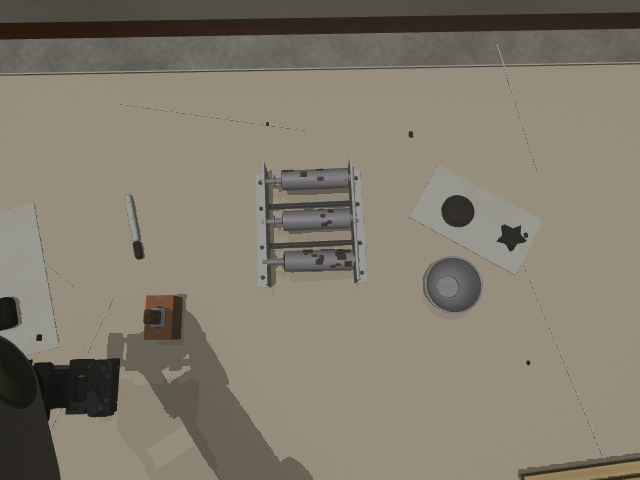

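```bash
python3 - <<'E'
from mv import *
def tl(X):
    c,s=np.cos(TR[2]),np.sin(TR[2]); d=X[:2]-TR[:2]; return ((np.array([c*d[0]+s*d[1],-s*d[0]+c*d[1],X[2]]))*1000).round(1)
print(tl(tri((366.7,243.9),(261.8,261.6))),tl(tri((369.4,246.7),(260,264.1))), "fixed",tl(tri((291.3,231.9),(357.2,256.6))))
print("handle",tri((461.4,228.1),(152.1,315.7)))
E
```

```text
[ 0.  89.5 76.9] [-2.8 95.4 63.6] fixed [  3.4 -87.2  60.7]
handle [0.43204335 0.27631069 0.08935142]
```

```bash
python3 -c "
from station import manip
print(manip.close_job())"
```

```text
the job is handed in; nothing more can be done
None
```

The job is done and handed in at about 25 s of the 61 s allowed: the sprung end of the nearest roller is free and resting on its rail, and the fork is back in its block.

**What I did:**
- I hooked the fork into the bar's groove and pressed to about 10 N, against the 18 N limit. At that force the tip cleared the rail.
- I lifted that end about 24 mm, let the bar out partly, and set the tip down on the rail. The bar then went out fully until the flange met the inside of the rail.
- I drew the fork back out the way it went in and stood it in the block.

**Last checks:**
- **Tip:** my own picks in both pictures put it 76.9 mm above the table at track y = 89.5 mm. That is on top of the rail, with the flange inside.
- **Fixed end:** triangulated at y ≈ -87 mm and z ≈ 61 mm, so it is still in its hole.
- **Fork and bystanders:** the fork's guard sits on the block. The bowl, clay pieces and pen look unmoved.

**Disagreement and slip:**
- **Network reading:** the network's low-confidence tip marks triangulated to 63.6 mm height. The pictures clearly show the tip lying across the rail's top, so I did not trust that reading.
- **Brief touch:** while freeing the fork I lowered it slightly too far. Its upper tine pressed the core with about 3 N for a moment. I corrected this, and the bar had not moved in the picture afterwards.

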